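Tare the weighing dish and weigh a hose tail

ROBOT

A 6-joint arm with a two-finger parallel gripper is mounted at the origin on the work surface. World frame = base frame: x ahead of the robot, y to its left, z up, the work surface at z = 0. Lengths are in m, angles in degrees, forces in N, time in s.
With the tool pointing down it reaches from about 0.25 to 0.725 m from the base axis. Payload 9.7 kg.
Tool frame: the origin (TCP) lies at the very end of the fingers, on their centre line; the grasp point (between the pads) lies 19 mm behind it; z points along the fingers, y is the direction in which the jaws open and shut (so a half turn about z gives the same grasp; the last joint's range is limited). The gripper opens to 85 mm and grips with 20 to 120 N. Pads are 22 mm wide; open, the fingers measure 114 mm over their backs; the gripper's body (76 mm by 85 mm) begins 54 mm behind the grasp point. The pads swing forward as they close: fully open they stand 13 mm farther back than shut.
Start: joints at [-69.614, 4.979, 10.078, 95.1, 0, 90], TCP at [0.192, -0.516, 0.231] pointing down, gripper open.
Joint ranges: [-179.16, 179.16], [-48.56, 103.87], [-65.8, 70.77], [-126.05, 130.52], [-82.76, 87.17], [-180, 180]. Speed limits (degrees/s): [127.2, 127.2, 147.25, 180, 180, 180].

INTERFACE

Orientations are given as [roll, pitch, yaw] about the fixed x, y, z axes, in that order (R = Rz(yaw) Ry(pitch) Rx(roll)).
In Python, from workcell import bot, camera, ticket gives the robot as it stands.
- The arm moves only by the shell command python3 -m jog 'ROWS' [FORCE]. ROWS is a JSON object of lists of equal length, an entry for each row: "turn": the turn, a rotation vector about the world's x, y, z each as a share of 8 degrees, from -1 to 1, a list of three; "delta_pos": the shift along the world's x, y, z each as a share of 50 mm, from -1 to 1, a list of three; "hand": the opening, from -1 (shut) to 1 (fully open). A call has exactly 10 rows; each row shifts and turns the commanded pose from where the row before left it; what a row does not reach is not made up. A row lasts 1/10 s, in which the tool goes at most 50 mm and 8.59 degrees, less where a joint would pass 70% of its speed; a pose out of reach is approached as far as the arm can. A call with a number of a shift or a turn outside -1 to 1 is refused whole. A call with a gripper value outside its range is refused whole. The fingers move at their own pace and stop on an object; FORCE is the grip in N (left out, the last holds). Time passes only in rows, so rows that do not move let the fingers close, or fill a call up. It gives the time, the measured TCP pose, the force and the opening at its end, in the units of the state.
- bot.get_obs(): the state, without advancing time (a new reading comes with each control period).
- camera(name): name is "scene" or "top" or "wrist"; returns a dict with "frame" (480x640x3 uint8, red, green, blue), "range_z" (480x640 float32, m along the optical axis (not along the pixel's ray), 0 where there is no reading), "fx", "fy", "cx", "cy" (pixels), "extrinsics" (4x4, takes a point from world to camera coordinates); the wrist camera has in their place "mount" (4x4, takes a point from camera to tool coordinates, whose origin is the TCP and whose axes are the flange's). Camera axes: x right, y up, looking along -z (the intrinsics and any distortion apply to the point x, -y, -z); pixel columns grow to the right and rows downward; lengths in m; the calibration is good to about 2 mm. The wrist camera is an equidistant fisheye: a pixel r from the principal point sees the ray r / f radians off the axis. A picture is of the moment at which its call begins: read the wrist's pose just before it.
- ticket.job_done(): hands the job in, once; it reports no verdict.
The state is a dict: "time": time; "q": joint angles; "qd": joint speeds; "joint_efforts": joint torques, N m; "ee_pos": TCP position; "tcp_rot": TCP orientation; "wrist_force": force on the tool from outside, world axes, zero at the start; "torque": the same for the moment, N m; "opening": finger opening in m.
Only numpy, scipy, OpenCV 4.12 (cv2) and the standard library are available. Lean on these libraries where they do the work, as an engineer would, in place of code of your own. Each camera call takes 0.05 s, during which the arm holds its last target.

TASK

Set the empty metal dish on the scale's pan and slide it gently back until it bears firmly against both cheeks of the vee stop (a few newtons, never more than 10), then let go of it. With the dish still empty, press the round tare key right down, hold it for a second and release it. Then set the tall hose tail upright in the middle of the dish, lowered in and not dropped, leaving the dish in the vee; treat the scale gently throughout and leave everything else where it is.

Things in the scene. Friction and masses are not known exactly. Their poses are not given: they have to be found in the camera images.
- scale: bench scale, white base 250 (x) x 180 (y) mm, fixed on either side of the bench, turned up to 0.25 rad; origin under its centre, z up, +x from key panel (front) to vee stop (back). Level steel pan: x -47 to 123 mm, y -88 to 88 mm, top 52 mm above the origin, sprung: sinks 1 mm per 4 N. Front panel, top 42 mm up, with tare key and plain blue display
- stop: dark bracket 14 x 60 mm, 30 mm high, on the pan's back edge; origin on the pan top, axes as the scale's. Carries a vee open to -x, symmetrical about its y = 0: two slippery white upright cheeks 20 mm long, 29 mm high, normals 42 deg either side of x. The vee's setting along x is NOT measured, find it by feel: home, the dish's axis is at x = -46 to -76 mm here. Sprung along x: gives 1 mm per 9 N
- dish_mid (a point): small empty round metal dish, 40 mm high: a solid foot 64 mm in diameter and 10 mm high, above it a straight wall 61 mm in diameter, 3 mm thick; inner floor 10 mm above its underside; about 0.18 kg; this point is on its axis, 20 mm above its underside. It starts on the tray
- tail_mid (a point): steel hose tail standing upright, 70 mm high: a foot flange 35 mm in diameter, then a 20 mm neck, and a straight upper part 25 mm in diameter from 37 to 68 mm above its foot, about 0.15 kg; the point is on its axis, 35 mm above its foot. It starts on the tray
- tare_top (a point): centre of the flat top of the tare key, a round grey push key 30 mm in diameter on the front panel, beside the display; presses straight down
- tare (a joint): travel of the tare key: 0 released, 0.005 m fully down; springs back; fully down takes about 5 N
- tray: perforated flat steel plate 250 x 200 mm, 5 mm thick, fixed, square to the bench; origin under its centre. Dish, hose tail and ferrule stand on it in a row along x, in any order, about 75 mm apart in x
- ferrule_mid (a point): short steel ferrule, flange 35 mm, only 25 mm high, on the tray; a bystander; point at its centre
- sanitiser_mid (a point): white plastic bottle 72 mm in diameter, 190 mm high, a bystander; point half-way up
- jar_mid (a point): brown jar 76 mm in diameter, 90 mm high, a bystander; point half-way up
- can_mid (a point): metal can 66 mm in diameter, 100 mm high, a bystander; point half-way up
- wrench_grip (a point): wrench, 170 mm long, lying near the robot, a bystander; point on its handle
- brush_grip (a point): brush, 200 mm long, lying at one side, a bystander; point on its handle
- clamp_mid (a point): round ring-shaped steel pipe clamp about 110 mm long, 20 mm high, lying at the far edge, a bystander; point at its middle, half-way up
Not all that is in view belongs to the job. What is shaped like the part that bears dish_mid but purple or yellow is not meant.

How it is judged (in metres and radians):
On the way, in this order (a step that is already met when the one before it is completed fails the run):
1. the empty dish stands on the pan, centred in the vee, and bears on the vee stop with at least 1.5 N (contact force between dish and stop above 1.5 N and y of dish_mid in the frame of stop between -0.0035 and 0.0035 m and x of dish_mid in the frame of stop between -0.08 and -0.042 m and z of dish_mid in the frame of stop below 0.0225 m and angle between dish_mid's own z axis and vertical below 0.06 rad and distance between tail_mid and dish_mid above 0.08 m), for 0.08 s.
2. the tare key is held at least 4 mm down, with the dish let go, in the vee and empty (value of joint tare above 0.004 m and contact force between the fingers and dish below 0.2 N and y of dish_mid in the frame of stop between -0.0035 and 0.0035 m and x of dish_mid in the frame of stop between -0.08 and -0.042 m and z of dish_mid in the frame of stop below 0.0225 m and angle between dish_mid's own z axis and vertical below 0.06 rad and distance between tail_mid and dish_mid above 0.08 m), for 0.4 s.
At the end, for the whole second after the job is handed in: the dish stands level on the pan in the vee (its axis within 3.5 mm of the stop's centre line and 42 to 80 mm in front of the stop's origin), the hose tail stands upright (within 0.12 rad) on the dish's floor within 14 mm of its axis, the tare key is up, and all is at rest (y of dish_mid in the frame of stop between -0.0035 and 0.0035 m and x of dish_mid in the frame of stop between -0.08 and -0.042 m and z of dish_mid in the frame of stop below 0.0225 m and angle between dish_mid's own z axis and vertical below 0.06 rad and z of tail_mid in the frame of dish_mid below 0.0285 m and horizontal distance between tail_mid and dish_mid below 0.014 m and angle between tail_mid's own z axis and vertical below 0.12 rad and value of joint tare below 0.0015 m and linear speed of each of dish, tail below 0.01 m/s); the robot touches nothing.
It fails at once if the dish pushed against the stop with more than 10 N (contact force between dish and stop above 10 N).
It fails at once if the dish pressed or dropped on the scale with more than 25 N (contact force between dish and scale above 25 N).
It fails at once if the robot pressing on the scale or its key with more than 25 N (contact force between any of the fingers, the arm and scale above 25 N).
It fails at once if the hose tail dropped into the dish (moving faster than 0.7 m/s there) (horizontal distance between tail_mid and dish_mid below 0.03 m and distance between tail_mid and dish_mid below 0.06 m and linear speed of tail above 0.7 m/s).
It fails at once if a bystander moved by more than 20 mm (distance of any of ferrule_mid, sanitiser_mid, jar_mid, can_mid, wrench_grip, brush_grip, clamp_mid from where it was at the start of the episode above 0.02 m).
It also fails if it takes over 72 s, if anything falls off the work surface, if the arm or the gripper's body presses on something with over 40 N, if the wrist force passes 120 N, or if a joint passes its speed limit or range.

## Working session

There is one attempt and no reset: what is moved stays moved. The work goes in short steps, Python scripts to look and compute and a shell command to move; the robot and the scene stay as the last step left them, time stands still between calls to the robot, and variables do not carry over. Pictures are saved under pics/ and viewed, and the job is handed in when it is done.

```bash
ls; mkdir -p pics
python3 - <<'E'
from workcell import bot,camera
import cv2,numpy as np
o=bot.get_obs(); print(o)
for n in("scene","top"):
    c=camera(n); cv2.imwrite(f"pics/{n}0.png",c["frame"][:,:,::-1]); np.savez(f"{n}0.npz",**c)
    print(n,c["fx"],c["fy"],c["cx"],c["cy"],np.round(c["extrinsics"],3).tolist(),[k for k in c])
E
```

```text
pics
{'time': 0.0, 'q': array([-6.96150122e+01,  5.01360338e+00,  1.00320531e+01,  9.51008391e+01,
       -4.43954343e-04,  8.99991140e+01]), 'qd': array([0.01195498, 0.04736123, 0.07351427, 0.0003888 , 0.12729807,
       0.01240434]), 'joint_efforts': array([ 1.54464287e-03, -5.20382488e+01,  4.64815843e+01,  1.60000124e-02,
        9.64480660e-05,  1.02118793e-06]), 'ee_pos': array([ 0.19149022, -0.51532126,  0.23053756]), 'tcp_rot': array([-1.79917611e+02,  4.42679824e-04,  2.03858744e+01]), 'wrist_force': array([-0.70753017, -0.00182923,  0.11755576]), 'torque': array([-0.02637734,  0.03932523,  0.02730226]), 'opening': 0.08540566869763061}
scene 477.2367803056862 477.2367803056862 326.3113436753674 238.32739255898124 [[-0.003, 1.0, -0.005, 0.037], [-0.646, 0.002, 0.763, 0.314], [0.763, 0.005, 0.646, -1.507], [0.0, 0.0, 0.0, 1.0]] ['frame', 'range_z', 'fx', 'fy', 'cx', 'cy', 'extrinsics']
top 472.2352840156514 472.2352840156514 323.49809204657714 239.1211066564761 [[-0.02, -1.0, 0.002, 0.006], [0.982, -0.019, 0.189, -0.582], [-0.189, 0.006, 0.982, -1.005], [0.0, 0.0, 0.0, 1.0]] ['frame', 'range_z', 'fx', 'fy', 'cx', 'cy', 'extrinsics']
```

View pics/scene0.png

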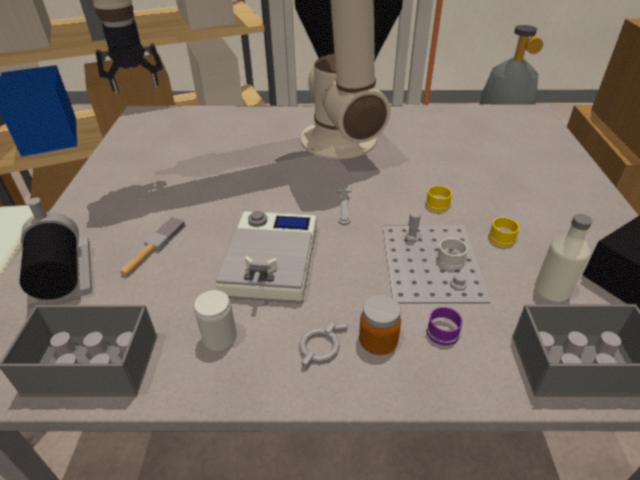

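View pics/top0.png

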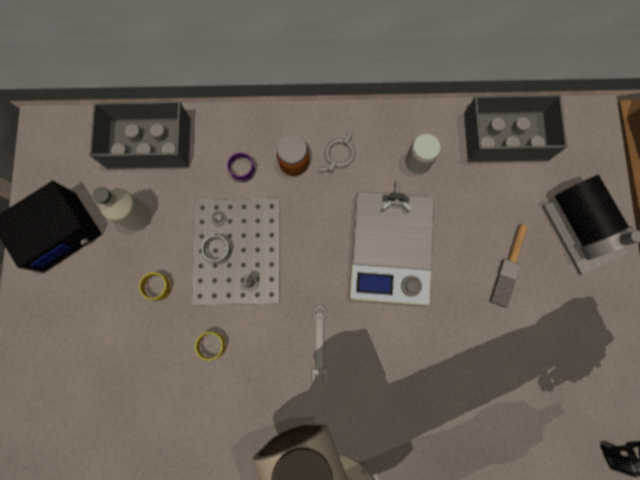

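The top view shows the tray at left, with the ferrule at (219,218), dish at (215,249) and tail at (250,280). The scale is at right, with the stop at about (396,203) and the key at (411,285). Next I'll measure them.

```bash
cat > h.py <<'E'
import numpy as np,cv2
def load(n): return dict(np.load(n+".npz"))
def cloud(c):
    v,u=np.mgrid[0:480,0:640]; d=c["range_z"]
    p=np.stack([(u-c["cx"])/c["fx"]*d,-(v-c["cy"])/c["fy"]*d,-d],-1)
    E=c["extrinsics"]; return (p-E[:3,3])@E[:3,:3]
def ray(c,u,v,z):
    E=c["extrinsics"];R=E[:3,:3];o=-R.T@E[:3,3]
    d=R.T@np.array([(u-c["cx"])/c["fx"],-(v-c["cy"])/c["fy"],-1.])
    return o+d*(z-o[2])/d[2]
def proj(c,p):
    q=c["extrinsics"][:3,:3]@np.asarray(p)+c["extrinsics"][:3,3]
    return c["cx"]+c["fx"]*q[0]/-q[2], c["cy"]-c["fy"]*q[1]/-q[2]
E
python3 - <<'E'
from h import *
for n in("top0","scene0"):
    c=load(n);P=cloud(c); ok=c["range_z"]>0
    X,Y,Z=P[...,0],P[...,1],P[...,2]
    def sel(x0,x1,y0,y1,z0,z1): return P[ok&(X>x0)&(X<x1)&(Y>y0)&(Y<y1)&(Z>z0)&(Z<z1)]
    t=sel(.3,.8,.05,.4,.0,.009); print(n,"table z",np.median(sel(.3,.5,0,.1,-.02,.02)[:,2]))
    def rep(name,q):
        if len(q)>4:
            r=cv2.minAreaRect((q[:,:2]*1000).astype(np.float32)); print(name,len(q),"med",np.round(np.median(q,0),4),"rect",np.round(r[0],1),np.round(r[1],1),round(r[2],2))
    rep("pan",sel(.35,.75,-.35,0,.047,.058))
    rep("panel",sel(.3,.6,-.35,0,.036,.046))
    rep("stop",sel(.35,.75,-.35,0,.068,.09))
    hi=ok&(X>.3)&(X<.75)&(Y>.1)&(Y<.38)&(Z>.015)&(Z<.2)
    k,l,s,ce=cv2.connectedComponentsWithStats(hi.astype(np.uint8))
    for i in range(1,k):
        if s[i,4]>25:
            q=P[l==i]; zt=np.percentile(q[:,2],95); print(s[i].tolist(),"ztop",round(zt,4)); rep("  top",q[q[:,2]>zt-.006])
    fr=c["frame"]; cv2.imwrite(f"pics/{n}_s.png",cv2.resize(fr[180:320,330:450] if n[0]=="t" else fr[190:310,210:330],None,fx=5,fy=5 if n[0]=="s" else 4.2,interpolation=2)[:,:,::-1][:600])
    cv2.imwrite(f"pics/{n}_t.png",cv2.resize(fr[190:310,180:290] if n[0]=="t" else fr[190:310,380:490],None,fx=5,fy=5,interpolation=2)[:,:,::-1])
E
```

```text
top0 table z -0.0011357596339285837
pan 5593 med [ 0.5899 -0.1653  0.0511] rect [ 605.7 -165.5] [176.  302.3] 84.5
panel 2265 med [ 0.4794 -0.1459  0.0413] rect [ 520.3 -157.2] [179.4 163.4] 84.52
stop 343 med [ 0.6676 -0.1739  0.0781] rect [ 695.9 -197.6] [ 59.  146.8] 61.14
[230, 171, 21, 10, 89] ztop 0.0405
  top 38 med [0.7418 0.1868 0.0384] rect [743.4 186.9] [13.  46.4] 0.14
[212, 213, 11, 10, 32] ztop 0.0312
  top 19 med [0.6367 0.2359 0.0274] rect [641.5 238.3] [14.1 22.9] 39.67
[202, 235, 29, 29, 267] ztop 0.0456
  top 117 med [0.567  0.2436 0.0432] rect [568.  240.8] [58.5 59.3] 76.87
[152, 273, 18, 27, 137] ztop 0.0407
  top 61 med [0.4831 0.3586 0.0383] rect [486.  363.9] [58.3 30. ] 0.15
[244, 276, 11, 13, 50] ztop 0.0748
  top 17 med [0.4852 0.1559 0.0732] rect [487.8 158.9] [11.4 23.9] 69.47
[195, 332, 30, 29, 239] ztop 0.0404
  top 127 med [0.3508 0.2525 0.038 ] rect [352.5 250.2] [58.4 59. ] 42.68
scene0 table z 0.00018842576879684006
pan 4249 med [ 0.5968 -0.1596  0.0519] rect [ 572.4 -161.1] [176.4 228.9] 84.55
panel 877 med [ 0.4831 -0.1397  0.0426] rect [ 512.1 -154.8] [179.  154.6] 84.39
stop 390 med [ 0.6695 -0.1698  0.078 ] rect [ 673.7 -171.9] [64.5 70.9] 83.43
[427, 186, 25, 21, 401] ztop 0.0399
  top 130 med [0.3531 0.2519 0.038 ] rect [351.  251.7] [57.7 62.4] 79.64
[408, 213, 13, 25, 205] ztop 0.074
  top 36 med [0.498  0.1627 0.0724] rect [492.9 165.1] [23.9 18.9] 72.81
[490, 217, 20, 25, 239] ztop 0.0404
  top 77 med [0.4959 0.365  0.0381] rect [486.  365.3] [29.1 60.8] 89.91
[438, 238, 30, 29, 596] ztop 0.0454
  top 179 med [0.5702 0.2415 0.0432] rect [567.3 242.2] [60.3 60.9] 37.24
[453, 273, 13, 14, 79] ztop 0.0306
  top 39 med [0.6542 0.238  0.0276] rect [648.2 239.2] [24.5 15.2] 38.31
[431, 307, 26, 13, 220] ztop 0.0404
  top 76 med [0.7413 0.1914 0.0388] rect [743.1 188.7] [48.  13.3] 89.56
```

View pics/top0_s.png

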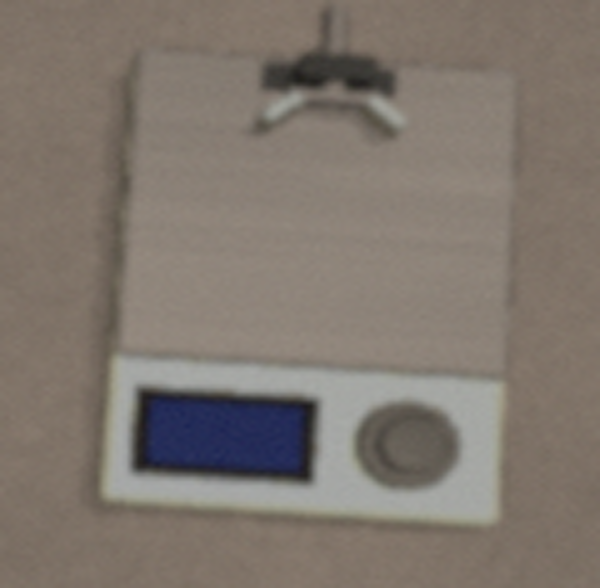

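View pics/scene0_s.png

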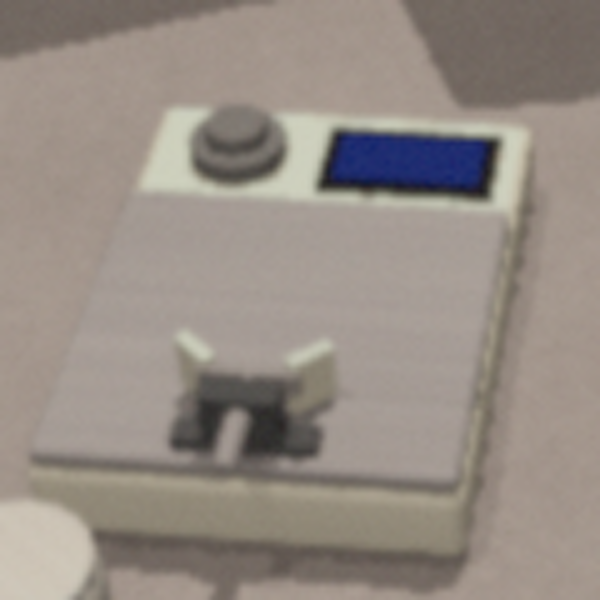

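View pics/scene0_t.png

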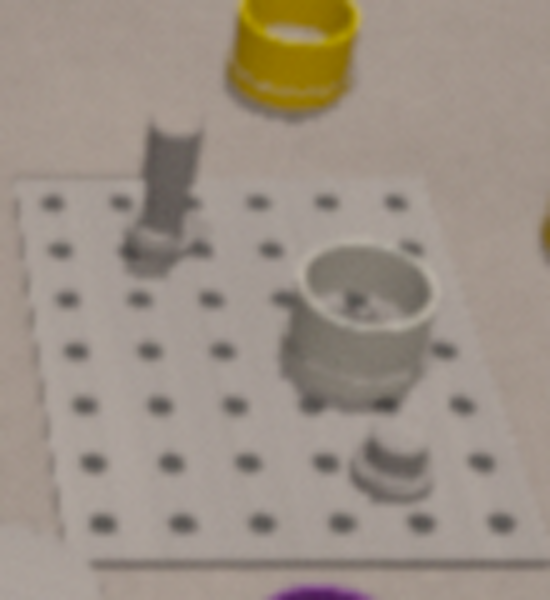

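The crops show the scale turned about -5.5°, the dark bracket with its two white cheeks, and the key beside the blue display. Next is the scale's geometry in its own frame.

Run:
```python
from h import *
th=np.radians(-5.52); ex=np.array([np.cos(th),np.sin(th)]); ey=np.array([-np.sin(th),np.cos(th)])
for n in("top0","scene0"):
    c=load(n);P=cloud(c);ok=(c["range_z"]>0)&(np.hypot(P[...,0]-.57,P[...,1]+.16)<.17)
    a=P[...,:2]@ex;b=P[...,:2]@ey;Z=P[...,2];F=c["frame"].astype(int)
    m=ok&(Z>.03)&(Z<.057)&(b>-.25)&(b<0.0)
    print(n,"base a",np.percentile(a[m],[.5,99.5]),"b",np.percentile(b[m],[.5,99.5]))
    lum=F.sum(-1)
    st=ok&(Z>.06)&(a>.6)
    for nm,q in(("white",st&(lum>420)),("dark",st&(lum<260)),("all",st)):
        print(nm,q.sum(),"a",np.round(np.percentile(a[q],[1,50,99]),4),"b",np.round(np.percentile(b[q],[1,50,99]),4),"z",np.round(np.percentile(Z[q],[2,50,98]),4))
    k=ok&(Z>.046)&(a<.5)
    print("key",k.sum(),np.round([np.median(a[k]),np.median(b[k]),np.percentile(Z[k],5),np.percentile(Z[k],95)],4),np.round(np.percentile(a[k],[2,98]),4),np.round(np.percentile(b[k],[2,98]),4))
    # blue, key pixel
    # pan centre etc
    q=st&(Z>.072)
    for bb in np.arange(-.16,-.08,.004):
        s=q&(b>bb)&(b<bb+.004)
        if s.sum()>2: print("   b %.3f amin %.4f amed %.4f n%d lum%d"%(bb,a[s].min(),np.median(a[s]),s.sum(),lum[s].mean()))
```

```text
top0 base a [0.45199128 0.69699987] b [-0.19406959 -0.01746056]
white 30 a [0.6576 0.6637 0.6703] b [-0.1359 -0.125  -0.0788] z [0.0768 0.0796 0.083 ]
dark 148 a [0.6563 0.6833 0.7142] b [-0.1319 -0.1057 -0.0793] z [0.0602 0.0799 0.0841]
all 339 a [0.6547 0.6792 0.7212] b [-0.1348 -0.1061 -0.0758] z [0.0608 0.0773 0.0836]
key 402 [ 0.4853 -0.1404  0.0463  0.0641] [0.4682 0.4996] [-0.1711 -0.0384]
   b -0.140 amin 0.6552 amed 0.6577 n3 lum408
   b -0.136 amin 0.6537 amed 0.6575 n8 lum394
   b -0.132 amin 0.6585 amed 0.6619 n9 lum406
   b -0.128 amin 0.6607 amed 0.6652 n10 lum404
   b -0.124 amin 0.6650 amed 0.6728 n17 lum262
   b -0.120 amin 0.6670 amed 0.6812 n19 lum214
   b -0.116 amin 0.6674 amed 0.6812 n20 lum204
   b -0.112 amin 0.6677 amed 0.6902 n36 lum262
   b -0.108 amin 0.6666 amed 0.6913 n40 lum295
   b -0.104 amin 0.6669 amed 0.6945 n38 lum255
   b -0.100 amin 0.6675 amed 0.6810 n20 lum197
   b -0.096 amin 0.6666 amed 0.6830 n17 lum197
   b -0.092 amin 0.6654 amed 0.6804 n15 lum242
   b -0.088 amin 0.6605 amed 0.6664 n10 lum402
   b -0.084 amin 0.6569 amed 0.6607 n8 lum424
[... 406 characters left out ...]
 b -0.140 amin 0.6539 amed 0.6572 n4 lum467
   b -0.136 amin 0.6512 amed 0.6581 n10 lum482
   b -0.132 amin 0.6541 amed 0.6622 n8 lum505
   b -0.128 amin 0.6595 amed 0.6661 n12 lum486
   b -0.124 amin 0.6634 amed 0.6715 n18 lum352
   b -0.120 amin 0.6655 amed 0.6835 n25 lum259
   b -0.116 amin 0.6678 amed 0.6860 n22 lum246
   b -0.112 amin 0.6658 amed 0.6911 n29 lum305
   b -0.108 amin 0.6658 amed 0.6940 n40 lum358
   b -0.104 amin 0.6665 amed 0.6991 n55 lum337
   b -0.100 amin 0.6657 amed 0.6870 n21 lum245
   b -0.096 amin 0.6661 amed 0.6860 n26 lum255
   b -0.092 amin 0.6631 amed 0.6829 n29 lum275
   b -0.088 amin 0.6580 amed 0.6691 n15 lum404
   b -0.084 amin 0.6570 amed 0.6645 n16 lum449
```

Run:
```python
from h import *
c=load("top0");f=c["frame"][192:218,378:418]; cv2.imwrite("pics/v.png",cv2.resize(f,None,fx=18,fy=18,interpolation=0)[:,:,::-1])
f=c["frame"][265:305,380:440]; cv2.imwrite("pics/k.png",cv2.resize(f,None,fx=12,fy=12,interpolation=0)[:,:,::-1])
```

```text
(no output)
```

View pics/v.png

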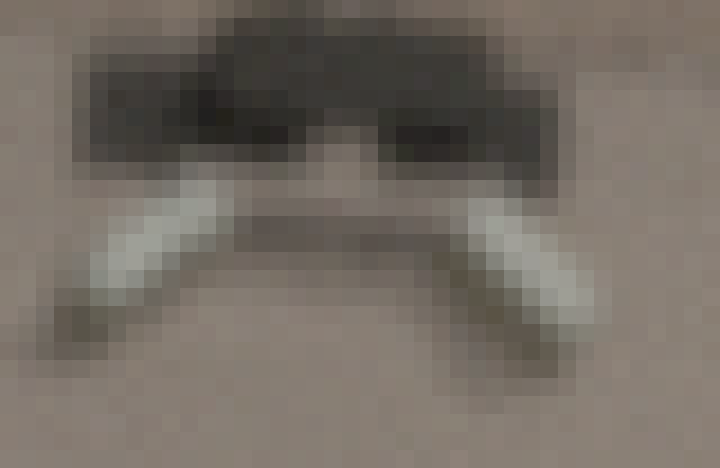

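View pics/k.png

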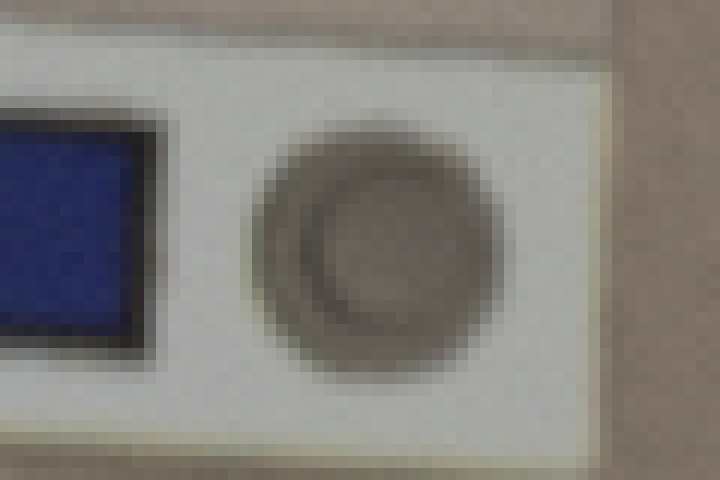

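Run:
```python
from h import *
th=np.radians(-5.52); ex=np.array([np.cos(th),np.sin(th)]); ey=np.array([-np.sin(th),np.cos(th)])
c=load("top0")
pp=lambda n,u,v,z:print(n,np.round(ray(c,u,v,z),4),"a,b",np.round([ray(c,u,v,z)[:2]@ex,ray(c,u,v,z)[:2]@ey],4))
f=lambda x,y:(378+x/18-.5,192+y/18-.5)
for n,x,y in(("L mid",155,240),("R mid",532,262),("L out",75,300),("L in",228,185),("R out",600,330),("R in",468,200)): pp(n,*f(x,y),.081)
g=lambda x,y:(380+x/12-.5,265+y/12-.5)
pp("key cap",*g(388,248),.064); pp("key ring",*g(378,252),.050)
for n in("top0","scene0"):
    c=load(n);P=cloud(c);Z=P[...,2];a=P[...,:2]@ex;b=P[...,:2]@ey
    k=(c["range_z"]>0)&(Z>.058)&(Z<.08)&(a>.45)&(a<.52)&(b>-.2)&(b<-.1)
    q=P[k];print(n,k.sum(),np.round(np.median(q,0),4),np.round((q.min(0)+q.max(0))/2,4),np.percentile(Z[k],[10,50,90]).round(4))
# tail and dish tops via rays
    tops=[]
c=load("top0");fr=c["frame"][262:300,232:272];cv2.imwrite("pics/tl.png",cv2.resize(fr,None,fx=15,fy=15,interpolation=0)[:,:,::-1])
```

```text
L mid [ 0.6519 -0.1464  0.081 ] a,b [ 0.663 -0.083]
R mid [ 0.6482 -0.1928  0.081 ] a,b [ 0.6637 -0.1296]
L out [ 0.6445 -0.1362  0.081 ] a,b [ 0.6546 -0.0736]
L in [ 0.6588 -0.1558  0.081 ] a,b [ 0.6707 -0.0917]
R out [ 0.6394 -0.2007  0.081 ] a,b [ 0.6557 -0.1383]
R in [ 0.6563 -0.1853  0.081 ] a,b [ 0.671  -0.1213]
key cap [ 0.474 -0.197  0.064] a,b [ 0.4907 -0.1505]
key ring [ 0.4745 -0.1978  0.05  ] a,b [ 0.4914 -0.1512]
top0 138 [ 0.4743 -0.1973  0.062 ] [ 0.4737 -0.1952  0.0621] [0.0589 0.062  0.0644]
scene0 90 [ 0.4746 -0.1961  0.0626] [ 0.4745 -0.1966  0.0616] [0.0599 0.0626 0.0641]
```

View pics/tl.png

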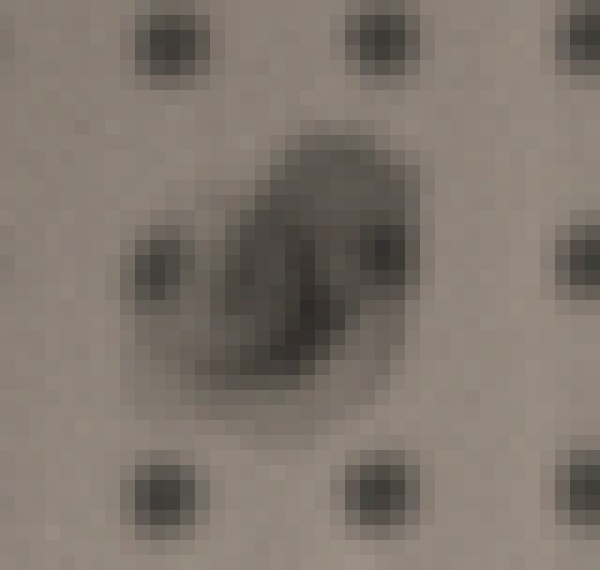

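```bash
python3 -m jog '{"delta_pos":[[0.4,0.9,0],[0.4,0.9,0],[0.4,0.9,0],[0.4,0.9,0],[0.4,0.9,0],[0.4,0.9,0],[0.4,0.9,0],[0.4,0.9,0],[0.4,0.9,0],[0.4,0.9,0]],"turn":[[0,0,-0.324],[0,0,-0.324],[0,0,-0.324],[0,0,-0.324],[0,0,-0.324],[0,0,-0.324],[0,0,-0.324],[0,0,-0.324],[0,0,-0.324],[0,0,-0.324]],"hand":[1,1,1,1,1,1,1,1,1,1]}' 40
python3 - <<'E'
from h import *
c=load("top0")
print(ray(c,254.2,275.2,.075),ray(c,249.2,283.5,.008))
c=load("scene0"); fr=c["frame"]
cv2.imwrite("pics/tl2.png",cv2.resize(fr[205:250,395:435],None,fx=13,fy=13,interpolation=0)[:,:,::-1])
E
```

```text
time: 1.1
ee_pos: [0.3918, -0.0635, 0.2313]
tcp_rot: [180.0, -0.0, -5.6]
wrist_force: [1.1, -0.6, 0.2]
opening: 0.0855
[0.50140274 0.14627252 0.075     ] [0.49025598 0.16720382 0.008     ]
```

View pics/tl2.png

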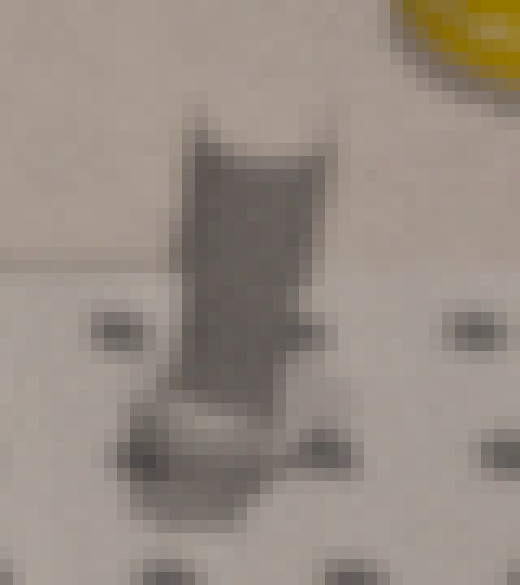

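```bash
python3 -m jog '{"delta_pos":[[0.44,0.763,0],[0.44,0.763,0],[0.44,0.763,-0.25],[0.44,0.763,-0.25],[0.44,0.763,-0.3],[0.44,0.763,-0.3],[0.44,0.763,-0.3],[0.44,0.763,-0.3],[0,0,-0.3],[0,0,0]],"turn":[[0,0,0],[0,0,0],[0,0,0],[0,0,0],[0,0,0],[0,0,0],[0,0,0],[0,0,0],[0,0,0],[0,0,0]],"hand":[1,1,1,1,1,1,1,1,1,1]}'
python3 - <<'E'
from workcell import bot,camera
import cv2,numpy as np
o=bot.get_obs();print(o["ee_pos"],o["tcp_rot"])
c=camera("wrist");cv2.imwrite("pics/w1.png",c["frame"][:,:,::-1]);np.savez("w1.npz",**c,ee=o["ee_pos"],rot=o["tcp_rot"]);print(c["fx"],c["cx"],c["cy"],np.round(c["mount"],3).tolist())
E
```

```text
time: 2.1
ee_pos: [0.5679, 0.0927, 0.1283]
tcp_rot: [-173.7, 0.4, 6.2]
wrist_force: [0.1, 0.1, 0.2]
opening: 0.0852
[0.56791211 0.0927435  0.12831159] [-173.69393234    0.37436487    6.21352794]
371.64829954431775 318.11958701730225 241.00827004384925 [[0.001, 0.966, 0.258, 0.066], [1.0, -0.0, -0.001, 0.0], [-0.001, 0.258, -0.966, -0.143], [0.0, 0.0, 0.0, 1.0]]
```

View pics/w1.png

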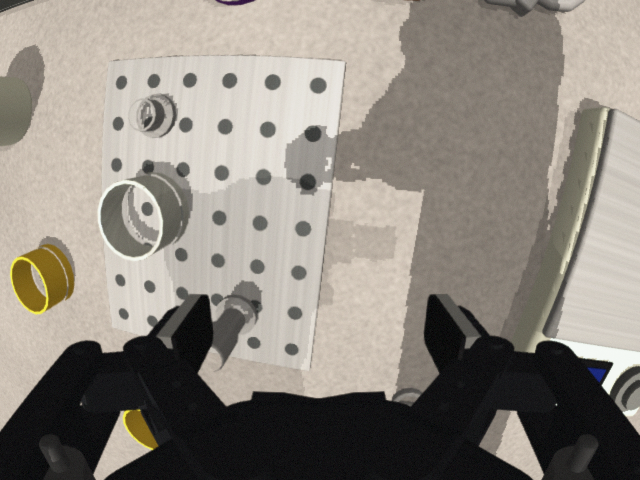

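The wrist view shows the arm stopped short of the dish at (145,217), with the tool tilted about 6°. The tail is near (235,325), left of the fingers. I'll check the joints.

Run:
```python
from workcell import bot
from scipy.spatial.transform import Rotation as R
import numpy as np
o=bot.get_obs();print(o["q"],o["qd"],o["ee_pos"],o["tcp_rot"])
a=R.from_euler("xyz",o["tcp_rot"],degrees=True);t=R.from_euler("xyz",[180,0,-5.5],degrees=True)
print((t*a.inv()).as_rotvec(degrees=True)/8)
```

```text
[  6.12289075   7.79096422   1.77102173  84.24050248   6.30593868
 179.94318405] [-0.54323188 -1.90767638  1.36311335  0.67797676  0.15054957  0.04639329] [0.56811242 0.09242652 0.13014292] [-173.6938077     0.25420434    6.17936349]
[-0.78943239 -0.03647912 -1.45669325]
```

Joint 6 hit its 180° limit, since q6 = q1 + 180 − yaw. I'll grasp the dish at yaw 30 instead; it is round, so the angle doesn't matter.

```bash
python3 - <<'E'
from workcell import bot
from scipy.spatial.transform import Rotation as R
o=bot.get_obs()
a=R.from_euler("xyz",o["tcp_rot"],degrees=True);t=R.from_euler("xyz",[180,0,30],degrees=True)
print((t*a.inv()).as_rotvec(degrees=True)/8)
E
python3 -m jog '{"delta_pos":[[0,0,0],[0,0.3,0],[0,0.5,0],[0,0.5,0],[0,0.5,0],[0,0.5,0],[0,0.5,0],[0,0.18,0],[0,0,0],[0,0,0]],"turn":[[-0.15,-0.03,0.5],[-0.15,-0.03,0.5],[-0.15,-0.03,0.5],[-0.15,-0.03,0.5],[-0.15,-0.03,0.5],[-0.02,0,0.5],[0,0,0],[0,0,0],[0,0,0],[0,0,0]],"hand":[1,1,1,1,1,1,1,1,1,1]}'
python3 - <<'E'
from workcell import bot
from scipy.spatial.transform import Rotation as R
o=bot.get_obs();print(o["ee_pos"],o["tcp_rot"],o["q"][5])
a=R.from_euler("xyz",o["tcp_rot"],degrees=True);t=R.from_euler("xyz",[180,0,30],degrees=True)
print((t*a.inv()).as_rotvec(degrees=True)/8)
E
```

```text
[-0.74480765 -0.27692809  2.97629941]
time: 3.15
ee_pos: [0.5692, 0.2407, 0.1321]
tcp_rot: [-179.9, 0.6, 30.1]
wrist_force: [0.6, -0.9, -0.3]
opening: 0.0854
[0.56920629 0.24067068 0.13208921] [-179.9090248    0.6451897   30.122021 ] 172.79365847742085
[ 0.03055651 -0.07549723 -0.01518843]
```

```bash
python3 -m jog '{"delta_pos":[[-0.02,0.01,-0.5],[0,0,-0.5],[0,0,-0.5],[0,0,-0.4],[0,0,-0.3],[0,0,-0.18],[0,0,0],[0,0,0],[0,0,0],[0,0,0]],"turn":[[0.03,-0.075,0],[0,0,0],[0,0,0],[0,0,0],[0,0,0],[0,0,0],[0,0,0],[0,0,0],[0,0,0],[0,0,0]],"hand":[1,1,1,1,1,1,1,-1,-1,-1]}' 40
```

```text
time: 4.15
ee_pos: [0.569, 0.2424, 0.0141]
tcp_rot: [180.0, -0.1, 30.2]
wrist_force: [-1.2, -1.2, 5.7]
opening: 0.0606
```

```bash
python3 -m jog '{"delta_pos":[[0,0,0],[0,0,0.4],[0,0,0.8],[0,0,0.8],[0,-0.3,0.6],[0.05,-0.6,0],[0.1,-0.8,0],[0.1,-0.8,0],[0.1,-0.8,0],[0.1,-0.8,0]],"turn":[[0,0,0],[0,0,0],[0,0,0],[0,0,0],[0,0,0],[0,0,-0.3],[0,0,-0.4],[0,0,-0.4],[0,0,-0.4],[0,0,-0.4]],"hand":[-1,-1,-1,-1,-1,-1,-1,-1,-1,-1]}'
python3 - <<'E'
from workcell import bot,camera
import cv2,numpy as np
c=camera("scene");cv2.imwrite("pics/s2.png",c["frame"][:,:,::-1])
from scipy.spatial.transform import Rotation as R
o=bot.get_obs();print(o["ee_pos"],o["tcp_rot"],o["wrist_force"])
a=R.from_euler("xyz",o["tcp_rot"],degrees=True);t=R.from_euler("xyz",[180,0,-5.5],degrees=True)
print((t*a.inv()).as_rotvec(degrees=True)/8)
E
```

```text
time: 5.15
ee_pos: [0.5907, 0.0357, 0.1429]
tcp_rot: [-180.0, -0.0, 14.9]
wrist_force: [-0.1, -0.4, -0.3]
opening: 0.0603
[0.59127429 0.03055184 0.1428507 ] [1.79870858e+02 1.40797315e-02 1.44647566e+01] [-0.05061581 -4.58845953 -0.96276893]
[ 1.63133874e-02 -4.95484883e-04 -2.49559548e+00]
```

View pics/s2.png

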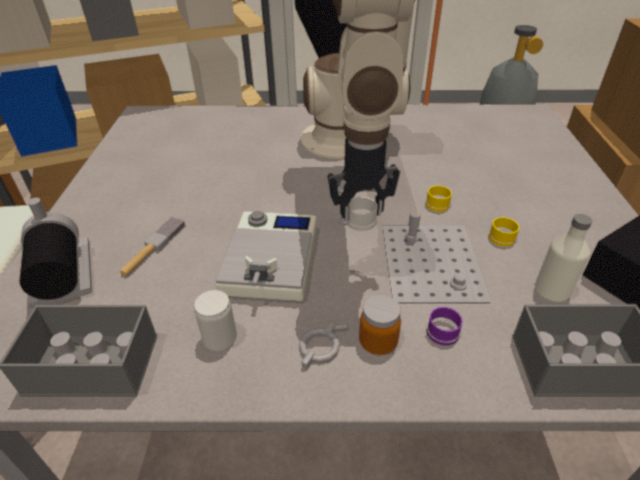

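The picture shows the dish held in the gripper at about (362,213), level and clear of the table. Next I'll carry it over the pan.

```bash
python3 -m jog '{"delta_pos":[[0.1,-0.75,0],[0.1,-0.75,0],[0.05,-0.75,0],[0.02,-0.75,0],[0,-0.6,0],[0,-0.31,-0.1],[0,0,-0.4],[0,0,-0.6],[0,0,-0.3],[0,0,0]],"turn":[[0,0,-0.4],[0,0,-0.4],[0,0,-0.5],[0,0,-0.5],[0,0,-0.4],[0,0,-0.3],[0,0,0],[0,0,0],[0,0,0],[0,0,0]],"hand":[-1,-1,-1,-1,-1,-1,-1,-1,-1,-1]}'
python3 - <<'E'
from workcell import bot,camera
import cv2,numpy as np
o=bot.get_obs();print(o["ee_pos"],o["tcp_rot"],o["wrist_force"])
c=camera("top");cv2.imwrite("pics/t3.png",cv2.resize(c["frame"][180:320,330:450],None,fx=5,fy=4.2)[:,:,::-1])
c=camera("wrist");cv2.imwrite("pics/w3.png",c["frame"][:,:,::-1])
E
```

```text
time: 6.2
ee_pos: [0.6028, -0.1575, 0.0698]
tcp_rot: [-179.9, 0.3, -5.0]
wrist_force: [-0.2, -0.5, -1.0]
opening: 0.0605
[ 0.60280587 -0.15750258  0.069827  ] [-179.93199469    0.27820801   -5.00625038] [-0.2400498  -0.48606389 -0.98399692]
```

View pics/w3.png

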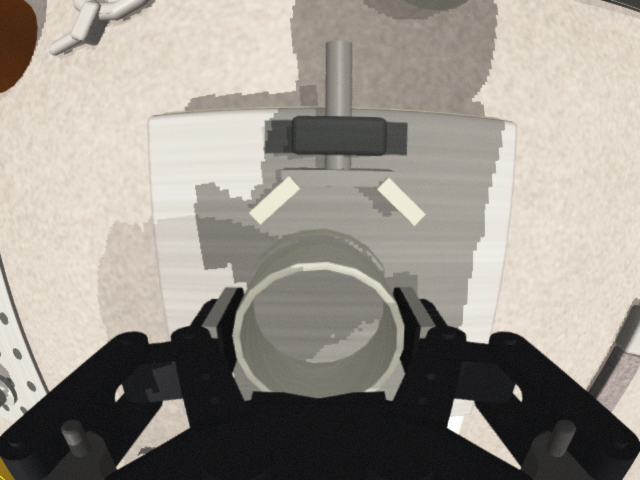

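The wrist view looks straight down on the vee, with cheek tops centred at about (275,200) and (401,201) and the dish rim at about (320,330). I'll project the cheek tops.

```bash
cat >> h.py <<'E'
from scipy.spatial.transform import Rotation as Rot
def wray(c,ee,rot,u,v,z):
    f,cx,cy=float(c["fx"]),float(c["cx"]),float(c["cy"])
    x,y=u-cx,v-cy;r=np.hypot(x,y);t=r/f
    d=np.array([np.sin(t)*x/r,-np.sin(t)*y/r,-np.cos(t)])
    M=np.asarray(c["mount"]);T=Rot.from_euler("xyz",rot,degrees=True).as_matrix()
    o=T@M[:3,3]+ee; d=T@M[:3,:3]@d
    return o+d*(z-o[2])/d[2]
E
python3 - <<'E'
from h import *
from workcell import bot,camera
o=bot.get_obs();c=camera("wrist");ee,rot=o["ee_pos"],o["tcp_rot"]
np.savez("w3.npz",**c,ee=ee,rot=rot)
f=c["frame"].astype(int)
m=(f.min(-1)>190)&(f[...,0]-f[...,2]>8)
m[:165]=0;m[235:]=0;m[:,:240]=0;m[:,440:]=0
k,l,s,ce=cv2.connectedComponentsWithStats(m.astype(np.uint8))
th=np.radians(-5.52); ex=np.array([np.cos(th),np.sin(th)]); ey=np.array([-np.sin(th),np.cos(th)])
for i in range(1,k):
    if s[i,4]>100:
        p=wray(c,ee,rot,*ce[i],.081);print(s[i],ce[i].round(1),p.round(4),"ab",(p[:2]@ex).round(4),(p[:2]@ey).round(4))
        v,u=np.where(l==i);q=np.array([wray(c,ee,rot,a,b,.081)[:2] for a,b in zip(u,v)])*1000
        r=cv2.minAreaRect(q.astype(np.float32));print("  rect",np.round(r[0],1),np.round(r[1],1),r[2])
print(ee,rot,ee[:2]@ex,ee[:2]@ey)
E
```

```text
[240 165  25  33 583] [249.7 178.6] [ 0.6602 -0.1376  0.081 ] ab 0.6704 -0.0735
  rect [ 659.2 -138.3] [ 8.9 12. ] 83.16575622558594
[250 179  49  46 825] [274.4 201.2] [ 0.651  -0.1459  0.081 ] ab 0.662 -0.0826
  rect [ 650.8 -145.7] [ 5.9 19.9] 36.992366790771484
[377 180  46  46 799] [399.9 202.6] [ 0.6466 -0.1922  0.081 ] ab 0.6621 -0.1291
  rect [ 646.3 -192.4] [19.8  5.8] 42.47215270996094
[ 0.60438112 -0.15792625  0.07311428] [-1.79977904e+02  1.62868301e-02 -5.00307487e+00] 0.6167698464055049 -0.09905653376184155
```

```bash
python3 -m jog '{"delta_pos":[[-0.007,-0.07,0],[-0.007,-0.07,0],[0,0,-0.04],[0,0,-0.04],[0,0,-0.04],[0,0,-0.04],[0,0,-0.04],[0,0,-0.02],[0,0,0],[0,0,0]],"turn":[[0,0,-0.04],[0,0,0],[0,0,0],[0,0,0],[0,0,0],[0,0,0],[0,0,0],[0,0,0],[0,0,0],[0,0,0]],"hand":[-1,-1,-1,-1,-1,-1,-1,-1,-1,-1]}'
python3 -m jog '{"delta_pos":[[0,0,-0.01],[0,0,-0.01],[0,0,0],[0,0,0],[0,0,0],[0,0,0],[0,0,0],[0,0,0],[0,0,0],[0,0,0]],"turn":[[0,0,0],[0,0,0],[0,0,0],[0,0,0],[0,0,0],[0,0,0],[0,0,0],[0,0,0],[0,0,0],[0,0,0]],"hand":[-1,-1,-1,-1,-1,-1,-1,-1,-1,-1]}'
```

```text
time: 7.35
ee_pos: [0.6035, -0.1653, 0.0615]
tcp_rot: [-180.0, 0.0, -5.4]
wrist_force: [-0.4, -0.5, -2.6]
opening: 0.0608
time: 8.35
ee_pos: [0.6035, -0.1654, 0.0605]
tcp_rot: [-180.0, 0.0, -5.4]
wrist_force: [0.0, 0.2, 2.7]
opening: 0.0606
```

```bash
python3 -m jog '{"delta_pos":[[0,0,0],[0,0,0],[0,0,0],[0,0,0],[-0.1,0.01,0],[-0.2,0.018,0],[-0.35,0.033,0],[-0.35,0.033,0],[-0.3,0.028,0],[-0.1,0.01,0]],"turn":[[0,0,0],[0,0,0],[0,0,0],[0,0,0],[0,0,0],[0,0,0],[0,0,0],[0,0,0],[0,0,0],[0,0,0]],"hand":[1,1,1,1,1,1,1,1,1,0]}'
python3 - <<'E'
from h import *
from workcell import bot,camera
o=bot.get_obs();c=camera("wrist");print(o["ee_pos"],o["tcp_rot"],o["wrist_force"])
np.savez("w4.npz",**c,ee=o["ee_pos"],rot=o["tcp_rot"]);cv2.imwrite("pics/w4.png",c["frame"][:,:,::-1])
E
```

```text
time: 9.35
ee_pos: [0.5318, -0.1586, 0.0606]
tcp_rot: [-180.0, 0.0, -5.4]
wrist_force: [1.3, -0.8, -0.4]
opening: 0.0733
[ 0.53179281 -0.15857297  0.06058629] [-1.79978968e+02  4.79445259e-02 -5.37335286e+00] [ 1.26196959 -0.76583053 -0.39485955]
```

View pics/w4.png

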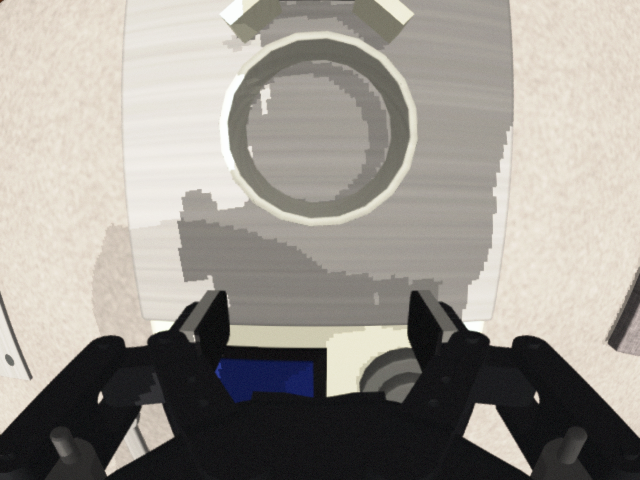

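The dish stands free on the pan, its rim centred at about (318,128) and lined up with the vee (cheeks at about 250 and 385, top). I'll measure it.

Run:
```python
from h import *
c=load("w4");ee,rot=c["ee"],c["rot"]
th=np.radians(-5.4); ex=np.array([np.cos(th),np.sin(th)]); ey=np.array([-np.sin(th),np.cos(th)])
for u,v in((220,128),(417,128),(318,32),(318,225)):
    p=wray(c,ee,rot,u,v,.092);print(p.round(4),(p[:2]@ex).round(4),(p[:2]@ey).round(4))
print("tcp",ee[:2]@ex,ee[:2]@ey, "cheek mid",((.651+.6466)/2*ex[0]-.16905*ex[1]*-1), np.array([.6488,-.16905])@ex,np.array([.6488,-.16905])@ey)
```

```text
[ 0.6061 -0.1358  0.092 ] 0.6162 -0.0782
[ 0.6005 -0.1951  0.092 ] 0.6162 -0.1377
[ 0.6322 -0.168   0.092 ] 0.6452 -0.1077
[ 0.5732 -0.1625  0.092 ] 0.586 -0.1078
tcp 0.544355725599471 -0.10782309633767446 cheek mid 0.6300115922679835 0.6618296130009732 -0.10724227643509858
```

```bash
python3 -m jog '{"delta_pos":[[0,0,0],[0,0,0],[0,0,0],[0,0,0],[0,0,-0.04],[0,0,-0.04],[0.12,-0.0113,0],[0.12,-0.0113,0],[0.12,-0.0113,0],[0.1,-0.0094,0]],"turn":[[0,0,0],[0,0,0],[0,0,0],[0,0,0],[0,0,0],[0,0,0],[0,0,0],[0,0,0],[0,0,0],[0,0,0]],"hand":[-1,-1,-1,-1,-1,-1,-1,-1,-1,-1]}' 40
python3 -m jog '{"delta_pos":[[0.04,-0.0038,0],[0.04,-0.0038,0],[0.04,-0.0038,0],[0.04,-0.0038,0],[0.04,-0.0038,0],[0.04,-0.0038,0],[0.04,-0.0038,0],[0,0,0],[0,0,0],[0,0,0]],"turn":[[0,0,0],[0,0,0],[0,0,0],[0,0,0],[0,0,0],[0,0,0],[0,0,0],[0,0,0],[0,0,0],[0,0,0]],"hand":[-1,-1,-1,-1,-1,-1,-1,-1,-1,-1]}' 40
python3 - <<'E'
from h import *
from workcell import bot,camera
o=bot.get_obs();c=camera("wrist");ee=o["ee_pos"];print(ee,o["tcp_rot"],o["wrist_force"])
np.savez("w5.npz",**c,ee=o["ee_pos"],rot=o["tcp_rot"]);cv2.imwrite("pics/w5.png",c["frame"][:,:,::-1])
th=np.radians(-5.4); ex=np.array([np.cos(th),np.sin(th)]);print(ee[:2]@ex)
E
```

```text
time: 10.4
ee_pos: [0.5572, -0.161, 0.0564]
tcp_rot: [-180.0, 0.0, -5.4]
wrist_force: [0.9, 0.2, -0.7]
opening: -0.0001
time: 11.4
ee_pos: [0.5705, -0.1622, 0.0565]
tcp_rot: [-180.0, 0.0, -5.4]
wrist_force: [-1.4, -0.3, 0.2]
opening: 0.0001
[ 0.57054857 -0.16223123  0.05649278] [-1.79980285e+02  1.76917080e-02 -5.35314769e+00] [-1.38639117 -0.32338416  0.23055594]
0.5832837585727771
```

View pics/w5.png

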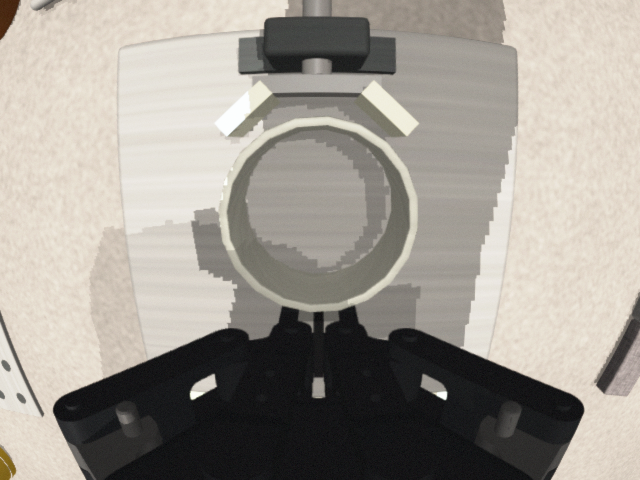

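The rim is now at about (319,214), centred between the cheeks (215–418) with some gap left.

```bash
cat > rim.py <<'E'
from h import *
def rim(n,u0,u1,v0,v1,uc,vc,z=.092):
    c=load(n);ee,rot=c["ee"],c["rot"]
    th=np.radians(-5.4); ex=np.array([np.cos(th),np.sin(th)]); ey=np.array([-np.sin(th),np.cos(th)])
    for u,v in((u0,vc),(u1,vc),(uc,v0),(uc,v1)):
        p=wray(c,ee,rot,u,v,z);print((p[:2]@ex).round(4),(p[:2]@ey).round(4))
    print("tcp",ee[:2]@ex,ee[:2]@ey)
E
python3 -c "
from rim import *
rim('w5',220,418,117,311,319,214)
rim('w5',215,418,104,108,316,106,.081)"
```

```text
0.6292 -0.0783
0.6293 -0.1378
0.6573 -0.108
0.5978 -0.1081
tcp 0.5832837585727771 -0.10781787683732673
0.6627 -0.0747
0.6627 -0.1398
0.6623 -0.1071
0.661 -0.1071
tcp 0.5832837585727771 -0.10781787683732673
```

```bash
python3 -m jog '{"delta_pos":[[0.02,-0.0019,0],[0.02,-0.0019,0],[0.02,-0.0019,0],[0.02,-0.0019,0],[0.02,-0.0019,0],[0.01,-0.001,0],[0,0,0],[0,0,0],[0,0,0],[0,0,0]],"turn":[[0,0,0],[0,0,0],[0,0,0],[0,0,0],[0,0,0],[0,0,0],[0,0,0],[0,0,0],[0,0,0],[0,0,0]],"hand":[-1,-1,-1,-1,-1,-1,-1,-1,-1,-1]}' 40
python3 -c "
from workcell import bot
for i in range(3): print(bot.get_obs()['wrist_force'])"
```

```text
time: 12.45
ee_pos: [0.5761, -0.1628, 0.0565]
tcp_rot: [-180.0, 0.0, -5.4]
wrist_force: [-0.7, 0.2, -0.4]
opening: 0.0
[-0.74107704  0.24445574 -0.40145933]
[-0.74107704  0.24445574 -0.40145933]
[-0.74107704  0.24445574 -0.40145933]
```

```bash
python3 -m jog '{"delta_pos":[[0.01,-0.001,0],[0.01,-0.001,0],[0,0,0],[0,0,0],[0,0,0],[0,0,0],[0,0,0],[0,0,0],[0,0,0],[0,0,0]],"turn":[[0,0,0],[0,0,0],[0,0,0],[0,0,0],[0,0,0],[0,0,0],[0,0,0],[0,0,0],[0,0,0],[0,0,0]],"hand":[-1,-1,-1,-1,-1,-1,-1,-1,-1,-1]}' 40
```

```text
time: 13.45
ee_pos: [0.577, -0.1629, 0.0564]
tcp_rot: [-180.0, 0.0, -5.4]
wrist_force: [-1.1, 0.2, 0.2]
opening: -0.0
```

```bash
cat > f.py <<'E'
from h import *
from workcell import bot,camera
W=[];P=[]
for i in range(4):
    o=bot.get_obs();W.append(o["wrist_force"]);P.append(o["ee_pos"]);c=camera("wrist")
W=np.array(W);print(W.round(2)[:,0],"mean",W.mean(0).round(2),"pos",np.mean(P,0).round(5))
import sys
if len(sys.argv)>1:
    np.savez(sys.argv[1]+".npz",**c,ee=o["ee_pos"],rot=o["tcp_rot"]);cv2.imwrite(f"pics/{sys.argv[1]}.png",c["frame"][:,:,::-1])
E
python3 -m jog '{"delta_pos":[[0.01,-0.001,0],[0,0,0],[0,0,0],[0,0,0],[0,0,0],[0,0,0],[0,0,0],[0,0,0],[0,0,0],[0,0,0]],"turn":[[0,0,0],[0,0,0],[0,0,0],[0,0,0],[0,0,0],[0,0,0],[0,0,0],[0,0,0],[0,0,0],[0,0,0]],"hand":[-1,-1,-1,-1,-1,-1,-1,-1,-1,-1]}' 40; python3 f.py w6
```

```text
time: 14.45
ee_pos: [0.5775, -0.1629, 0.0564]
tcp_rot: [-180.0, 0.0, -5.4]
wrist_force: [-0.5, 0.9, 0.6]
opening: 0.0001
[-0.51 -0.59 -0.93 -0.72] mean [-0.69  0.11  0.34] pos [ 0.57748 -0.16291  0.05641]
```

View pics/w6.png

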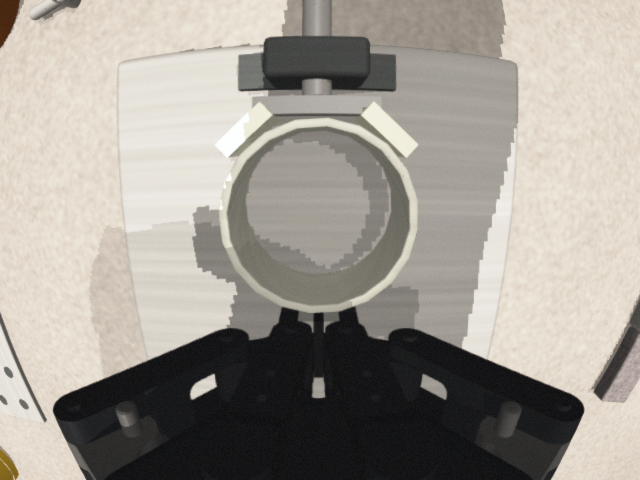

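The rim is now within a few pixels of both cheeks, and the force is still only sliding friction (about 0.7 N).

```bash
python3 -m jog '{"delta_pos":[[0.01,-0.001,0],[0,0,0],[0,0,0],[0,0,0],[0,0,0],[0,0,0],[0,0,0],[0,0,0],[0,0,0],[0,0,0]],"turn":[[0,0,0],[0,0,0],[0,0,0],[0,0,0],[0,0,0],[0,0,0],[0,0,0],[0,0,0],[0,0,0],[0,0,0]],"hand":[-1,-1,-1,-1,-1,-1,-1,-1,-1,-1]}' 40; python3 f.py
```

```text
time: 15.65
ee_pos: [0.578, -0.163, 0.0564]
tcp_rot: [-180.0, 0.0, -5.4]
wrist_force: [-1.4, -0.2, 0.0]
opening: 0.0002
[-1.38 -0.25 -1.43 -1.69] mean [-1.19  0.28  0.36] pos [ 0.57797 -0.16296  0.05641]
```

```bash
python3 -m jog '{"delta_pos":[[0.01,-0.001,0],[0,0,0],[0,0,0],[0,0,0],[0,0,0],[0,0,0],[0,0,0],[0,0,0],[0,0,0],[0,0,0]],"turn":[[0,0,0],[0,0,0],[0,0,0],[0,0,0],[0,0,0],[0,0,0],[0,0,0],[0,0,0],[0,0,0],[0,0,0]],"hand":[-1,-1,-1,-1,-1,-1,-1,-1,-1,-1]}' 40; python3 f.py
```

```text
time: 16.85
ee_pos: [0.5785, -0.163, 0.0564]
tcp_rot: [-180.0, 0.0, -5.4]
wrist_force: [-0.8, 0.7, 1.1]
opening: 0.0004
[-0.83 -0.2   0.44 -1.12] mean [-0.43 -0.02  0.75] pos [ 0.57848 -0.163    0.0564 ]
```

```bash
python3 -m jog '{"delta_pos":[[0.01,-0.001,0],[0,0,0],[0,0,0],[0,0,0],[0,0,0],[0,0,0],[0,0,0],[0,0,0],[0,0,0],[0,0,0]],"turn":[[0,0,0],[0,0,0],[0,0,0],[0,0,0],[0,0,0],[0,0,0],[0,0,0],[0,0,0],[0,0,0],[0,0,0]],"hand":[-1,-1,-1,-1,-1,-1,-1,-1,-1,-1]}' 40; python3 f.py
```

```text
time: 18.05
ee_pos: [0.5789, -0.163, 0.0564]
tcp_rot: [-180.0, 0.0, -5.4]
wrist_force: [-2.5, 0.6, -0.1]
opening: 0.0004
[-2.49 -3.11 -3.63 -2.74] mean [-2.99  0.81  0.13] pos [ 0.57893 -0.16303  0.05637]
```

```bash
python3 -m jog '{"delta_pos":[[0.01,-0.001,0],[0,0,0],[0,0,0],[0,0,0],[0,0,0],[0,0,0],[0,0,0],[0,0,0],[0,0,0],[0,0,0]],"turn":[[0,0,0],[0,0,0],[0,0,0],[0,0,0],[0,0,0],[0,0,0],[0,0,0],[0,0,0],[0,0,0],[0,0,0]],"hand":[-1,-1,-1,-1,-1,-1,-1,-1,-1,-1]}' 40; python3 f.py w7
```

```text
time: 19.25
ee_pos: [0.5794, -0.1631, 0.0564]
tcp_rot: [-180.0, 0.0, -5.4]
wrist_force: [-4.6, 1.4, -0.1]
opening: 0.0002
[-4.6  -4.34 -4.82 -4.32] mean [-4.52  1.93  0.16] pos [ 0.57944 -0.16309  0.05638]
```

View pics/w7.png

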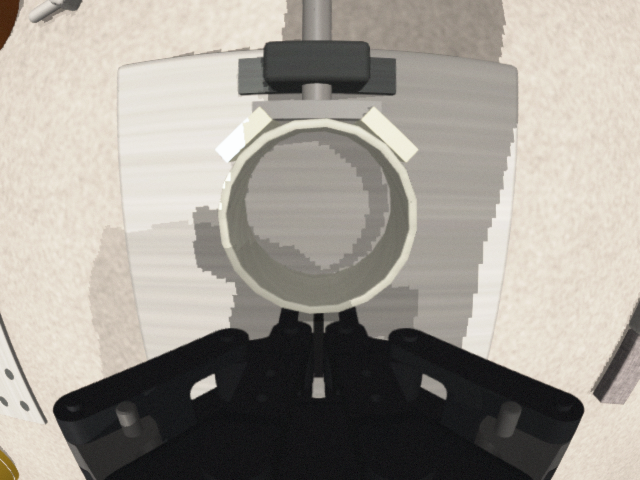

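```bash
python3 -m jog '{"delta_pos":[[0.001,0.008,0],[0.001,0.008,0],[0,0,0],[0,0,0],[0,0,0],[0,0,0],[0,0,0],[0,0,0],[0,0,0],[0,0,0]],"turn":[[0,0,0],[0,0,0],[0,0,0],[0,0,0],[0,0,0],[0,0,0],[0,0,0],[0,0,0],[0,0,0],[0,0,0]],"hand":[-1,-1,-1,-1,-1,-1,-1,-1,-1,-1]}' 40; python3 f.py w8
python3 -c "
from rim import *
rim('w8',219,417,118,313,319,215)"
```

```text
time: 20.45
ee_pos: [0.5797, -0.1624, 0.0565]
tcp_rot: [-180.0, 0.0, -5.4]
wrist_force: [-3.0, -0.9, 0.9]
opening: -0.0001
[-3.   -2.24 -2.71 -2.85] mean [-2.7  -1.12  0.56] pos [ 0.57964 -0.16236  0.05644]
0.638 -0.0773
0.6381 -0.1368
0.6661 -0.1073
0.6062 -0.1074
tcp 0.5923267315992257 -0.10708232313670726
```

View pics/w8.png

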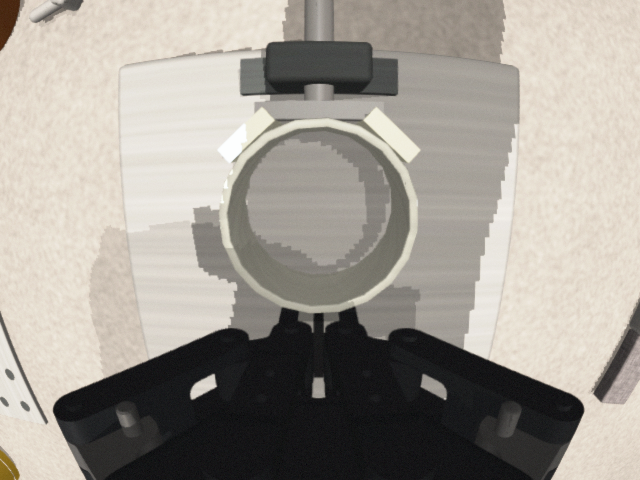

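The dish moved across and seated symmetrically between the cheeks (rim centre near column 319, cheeks 219–420). One small further push, to be sure of more than 1.5 N on the stop.

```bash
python3 -m jog '{"delta_pos":[[0.007,-0.0007,0],[0,0,0],[0,0,0],[0,0,0],[0,0,0],[0,0,0],[0,0,0],[0,0,0],[0,0,0],[0,0,0]],"turn":[[0,0,0],[0,0,0],[0,0,0],[0,0,0],[0,0,0],[0,0,0],[0,0,0],[0,0,0],[0,0,0],[0,0,0]],"hand":[-1,-1,-1,-1,-1,-1,-1,-1,-1,-1]}' 40; python3 f.py
```

```text
time: 21.65
ee_pos: [0.5798, -0.1623, 0.0563]
tcp_rot: [-180.0, 0.0, -5.4]
wrist_force: [-4.8, -1.0, 1.4]
opening: 0.0004
[-4.82 -4.96 -4.83 -4.84] mean [-4.86 -0.84  1.06] pos [ 0.57981 -0.16232  0.05635]
```

```bash
python3 -m jog '{"delta_pos":[[-0.02,0.002,0],[-0.1,0.01,0],[-0.2,0.02,0],[-0.3,0.028,0],[0,0,0.35],[-0.374,-0.19,0.35],[-0.374,-0.19,0],[-0.374,-0.19,0],[-0.374,-0.19,0],[0,0,0]],"turn":[[0,0,0],[0,0,0],[0,0,0],[0,0,0],[0,0,0],[0,0,0],[0,0,0],[0,0,0],[0,0,0],[0,0,0]],"hand":[-1,-1,-1,-1,-1,-1,-1,-1,-1,-1]}' 40; python3 f.py w9
```

```text
time: 22.85
ee_pos: [0.4723, -0.1979, 0.0918]
tcp_rot: [-180.0, -0.0, -5.4]
wrist_force: [0.7, 0.3, -0.6]
opening: 0.0
[ 0.7   0.53 -0.5   0.29] mean [ 0.26  0.18 -0.05] pos [ 0.47355 -0.19755  0.0918 ]
```

View pics/w9.png

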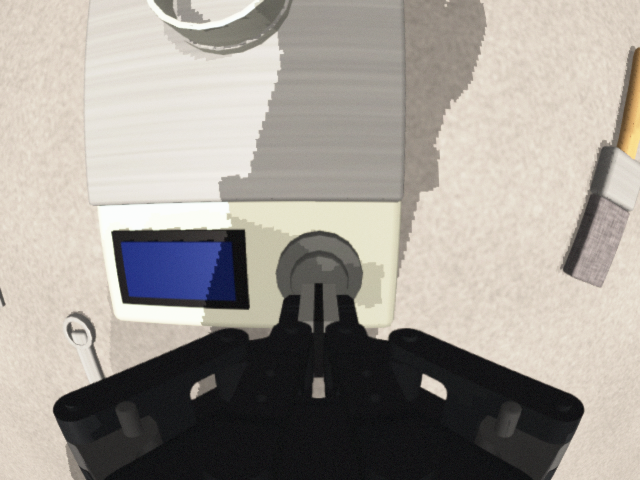

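The closed fingers are above the key, both centred on column 319. Now I'll press down.

```bash
python3 -m jog '{"delta_pos":[[0.01,0,-0.15],[0,0,-0.2],[0,0,-0.1],[0,0,-0.05],[0,0,-0.02],[0,0,-0.02],[0,0,-0.02],[0,0,0],[0,0,0],[0,0,0]],"turn":[[0,0,0],[0,0,0],[0,0,0],[0,0,0],[0,0,0],[0,0,0],[0,0,0],[0,0,0],[0,0,0],[0,0,0]],"hand":[-1,-1,-1,-1,-1,-1,-1,-1,-1,-1]}' 40; python3 f.py
```

```text
time: 24.05
ee_pos: [0.4747, -0.1974, 0.0636]
tcp_rot: [-180.0, 0.0, -5.4]
wrist_force: [-0.1, 0.2, 0.1]
opening: 0.0003
[-0.08  0.74 -0.17  0.39] mean [ 0.22 -0.15 -0.3 ] pos [ 0.47467 -0.19738  0.06352]
```

```bash
python3 -m jog '{"delta_pos":[[0,0,-0.02],[0,0,-0.02],[0,0,-0.02],[0,0,0],[0,0,0],[0,0,0],[0,0,0],[0,0,0],[0,0,0],[0,0,0]],"turn":[[0,0,0],[0,0,0],[0,0,0],[0,0,0],[0,0,0],[0,0,0],[0,0,0],[0,0,0],[0,0,0],[0,0,0]],"hand":[-1,-1,-1,-1,-1,-1,-1,-1,-1,-1]}' 40; python3 f.py
```

```text
time: 25.25
ee_pos: [0.4747, -0.1974, 0.0605]
tcp_rot: [-180.0, 0.0, -5.4]
wrist_force: [-0.2, -0.2, 2.7]
opening: -0.0002
[-0.21  0.25  1.38  1.32] mean [0.68 0.24 2.79] pos [ 0.47471 -0.19738  0.06044]
```

```bash
python3 -m jog '{"delta_pos":[[0,0,-0.01],[0,0,-0.01],[0,0,-0.01],[0,0,0],[0,0,0],[0,0,0],[0,0,0],[0,0,0],[0,0,0],[0,0,0]],"turn":[[0,0,0],[0,0,0],[0,0,0],[0,0,0],[0,0,0],[0,0,0],[0,0,0],[0,0,0],[0,0,0],[0,0,0]],"hand":[-1,-1,-1,-1,-1,-1,-1,-1,-1,-1]}' 40; python3 f.py
```

```text
time: 26.45
ee_pos: [0.4747, -0.1974, 0.0589]
tcp_rot: [-180.0, 0.0, -5.4]
wrist_force: [1.1, -0.3, 4.9]
opening: -0.0001
[1.07 1.34 0.64 1.62] mean [ 1.17 -0.32  4.49] pos [ 0.47469 -0.19737  0.05893]
```

```bash
python3 -m jog '{"delta_pos":[[0,0,-0.008],[0,0,-0.008],[0,0,0],[0,0,0],[0,0,0],[0,0,0],[0,0,0],[0,0,0],[0,0,0],[0,0,0]],"turn":[[0,0,0],[0,0,0],[0,0,0],[0,0,0],[0,0,0],[0,0,0],[0,0,0],[0,0,0],[0,0,0],[0,0,0]],"hand":[-1,-1,-1,-1,-1,-1,-1,-1,-1,-1]}' 40; python3 f.py
```

```text
time: 27.65
ee_pos: [0.4747, -0.1974, 0.0581]
tcp_rot: [-180.0, 0.0, -5.4]
wrist_force: [2.2, -0.7, 4.4]
opening: 0.0003
[2.2  1.81 2.34 2.48] mean [ 2.21 -0.86  4.81] pos [ 0.47468 -0.19737  0.05813]
```

```bash
python3 -m jog '{"delta_pos":[[0,0,-0.008],[0,0,-0.008],[0,0,0],[0,0,0],[0,0,0],[0,0,0],[0,0,0],[0,0,0],[0,0,0],[0,0,0]],"turn":[[0,0,0],[0,0,0],[0,0,0],[0,0,0],[0,0,0],[0,0,0],[0,0,0],[0,0,0],[0,0,0],[0,0,0]],"hand":[-1,-1,-1,-1,-1,-1,-1,-1,-1,-1]}' 40; python3 f.py w10
```

```text
time: 28.85
ee_pos: [0.4747, -0.1974, 0.058]
tcp_rot: [-180.0, -0.0, -5.4]
wrist_force: [-0.4, -0.5, 9.7]
opening: 0.0002
[-0.37 -0.11 -0.17 -0.26] mean [-0.23 -0.47 10.1 ] pos [ 0.47471 -0.19739  0.05797]
```

View pics/w10.png

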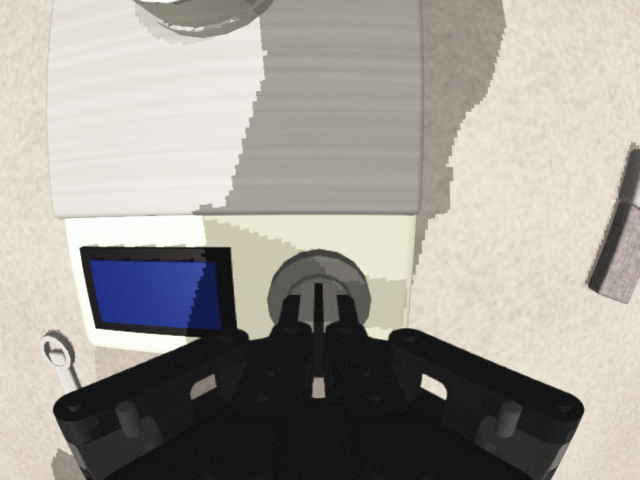

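The key is fully down (z holds at 0.058, force 10 N) and has been held over 1 s. Next I'll release it and go to the tail.

```bash
python3 -m jog '{"delta_pos":[[0,0,0.1],[0,0,0.6],[0,0.3,0.8],[0.04,0.85,0],[0.04,0.9,0],[0.04,0.9,0],[0.04,0.9,0],[0.04,0.9,0],[0.04,0.9,0],[0.04,0.7,0]],"turn":[[0,0,0],[0,0,0],[0,0,0.47],[0,0,0.47],[0,0,0.47],[0,0,0.47],[0,0,0.47],[0,0,0.47],[0,0,0.47],[0,0,0.47]],"hand":[-1,-1,0,1,1,1,1,1,1,1]}' 40
python3 - <<'E'
from h import *
from workcell import bot,camera
c=camera("top");c=camera("scene")
o=bot.get_obs();print(o["ee_pos"],o["tcp_rot"],o["q"][5])
c=camera("wrist");np.savez("w11.npz",**c,ee=o["ee_pos"],rot=o["tcp_rot"]);cv2.imwrite("pics/w11.png",c["frame"][:,:,::-1])
E
```

```text
time: 30.05
ee_pos: [0.4874, 0.1223, 0.1315]
tcp_rot: [-179.9, 0.2, 24.9]
wrist_force: [0.9, 0.1, -0.0]
opening: 0.0854
[0.48757299 0.1234213  0.13121553] [-1.79909617e+02  1.67727531e-01  2.50861227e+01] 169.08674412676157
```

View pics/w11.png

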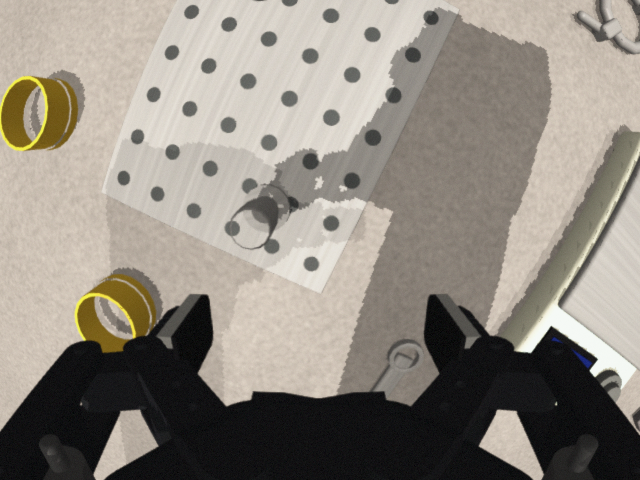

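The wrist view shows the tail with its top ring near (254,226) and foot flange near (268,204).

Run:
```python
from h import *
c=load("w11");ee,rot=c["ee"],c["rot"]
for u,v,z in((254,227,.074),(268,204,.008)): print(wray(c,ee,rot,u,v,z).round(4))
cv2.imwrite("pics/z.png",cv2.resize(c["frame"][170:265,210:310],None,fx=6,fy=6,interpolation=2)[:,:,::-1])
```

```text
[0.4913 0.164  0.074 ]
[0.4927 0.1656 0.008 ]
```

View pics/z.png

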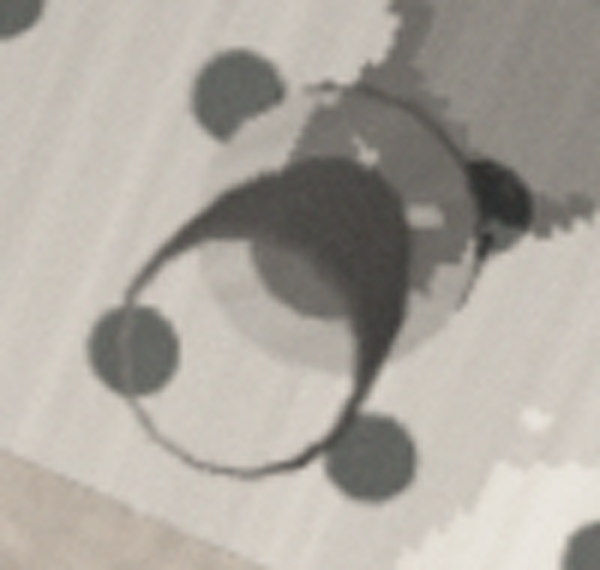

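The zoom puts the top ring centre at (250.7,229.2) and the flange centre at about (266.7,209).

Run:
```python
from h import *
c=load("w11");ee,rot=c["ee"],c["rot"]
for u,v,z in((250.7,229,.075),(266.7,209,.009)): print(wray(c,ee,rot,u,v,z).round(4))
```

```text
[0.4897 0.1652 0.075 ]
[0.4891 0.1649 0.009 ]
```

```bash
python3 -m jog '{"delta_pos":[[0.02,0.2,0],[0.018,0.4,0],[0,0.232,0],[0,0,-0.4],[0,0,-0.6],[0,0,-0.5],[0,0,-0.284],[0,0,0],[0,0,0],[0,0,0]],"turn":[[0,0,0],[0,0,0],[0,0,0],[0,0,0],[0,0,0],[0,0,0],[0,0,0],[0,0,0],[0,0,0],[0,0,0]],"hand":[1,1,1,1,1,1,1,1,1,1]}' 40; python3 f.py w12
```

```text
time: 31.2
ee_pos: [0.4914, 0.1619, 0.0446]
tcp_rot: [-180.0, -0.1, 24.7]
wrist_force: [-0.2, -0.1, 0.4]
opening: 0.0857
[-0.22  0.35  0.26 -0.15] mean [ 0.06 -0.18  0.01] pos [0.49126 0.16192 0.04442]
```

View pics/w12.png

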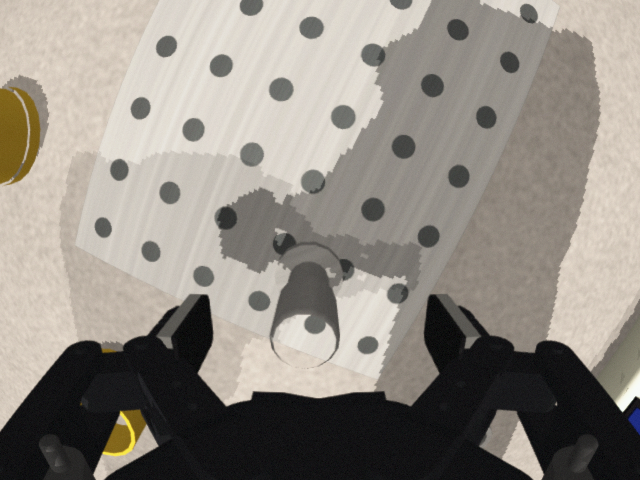

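The tail stands between the jaws, top ring centre at about (305,338), slightly left of the tool's centre column.

Run:
```python
from h import *
c=load("w12");ee,rot=c["ee"],c["rot"]
for u,v,z in((305,339,.075),(314,266,.009)):
    p=wray(c,ee,rot,u,v,z);T=Rot.from_euler("xyz",rot,degrees=True).as_matrix();print(p.round(4),(T.T@(p-ee)).round(4))
```

```text
[0.4906 0.1661 0.075 ] [ 0.0013 -0.004  -0.0309]
[0.4955 0.1656 0.009 ] [ 0.0055 -0.0015  0.0352]
```

```bash
python3 -m jog '{"delta_pos":[[0,0.08,-0.048],[0,0,0],[0,0,0],[0,0,0],[0,0,0],[0,0,0],[0,0,0],[0,0,0.1],[0,0,0.5],[0,0,0.9]],"turn":[[0,0,0],[0,0,0],[0,0,0],[0,0,0],[0,0,0],[0,0,0],[0,0,0],[0,0,0],[0,0,0],[0,0,0]],"hand":[1,1,-1,-1,-1,-1,-1,-1,-1,-1]}' 50; python3 f.py w13
python3 -c "
from h import *
from workcell import camera
c=camera('top');np.savez('t13.npz',**c)"
```

```text
time: 32.4
ee_pos: [0.4887, 0.1651, 0.1139]
tcp_rot: [-179.9, 0.4, 24.7]
wrist_force: [0.6, -0.8, -1.1]
opening: 0.0236
[ 0.61 -0.33  0.74  0.31] mean [ 0.33 -0.05  0.85] pos [0.49137 0.16604 0.11951]
```

View pics/w13.png

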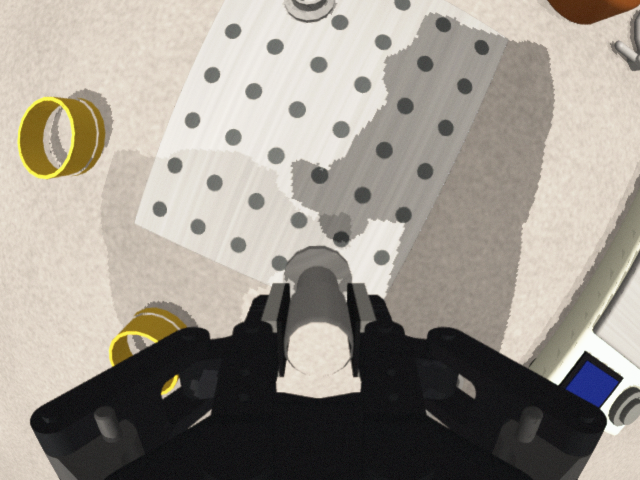

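Run:
```python
from h import *
c=load("t13");P=cloud(c);X,Y,Z=[P[...,i] for i in range(3)]
m=(c["range_z"]>0)&(np.hypot(X-.62,Y+.167)<.04)&(Z>.084)&(Z<.1)
q=P[m];print(m.sum(),np.median(Z[m]),cv2.minEnclosingCircle((q[:,:2]*1000).astype(np.float32)))
cv2.imwrite("pics/t13.png",cv2.resize(c["frame"][180:310,340:450],None,fx=5,fy=4.5)[:,:,::-1])
```

```text
153 0.08982722995474375 ((624.0065307617188, -165.8116455078125), 31.674596786499023)
```

View pics/t13.png

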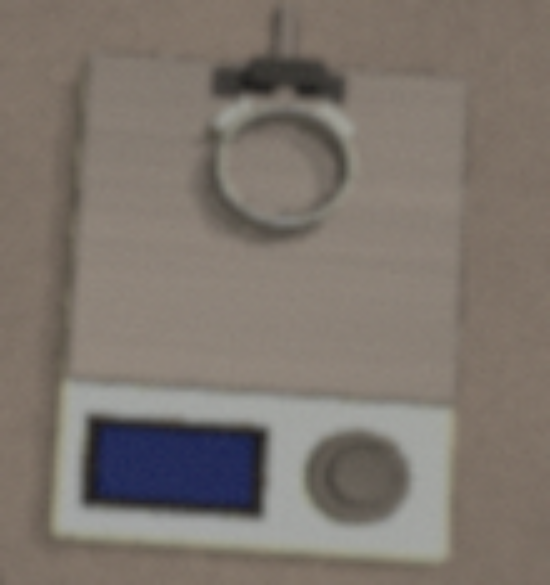

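The top view has the dish seated in the vee, and its depth agrees with the wrist view: (0.624,-0.166). Now I'll carry the tail over.

```bash
python3 -m jog '{"delta_pos":[[0,0,0.5],[0.15,-0.38,0.5],[0.33,-0.83,0],[0.33,-0.83,0],[0.33,-0.83,0],[0.33,-0.83,0],[0.33,-0.83,0],[0.33,-0.83,0],[0.3,-0.75,0],[0,0,0]],"turn":[[0,0,0],[0,0,0],[0,0,0],[0,0,0],[0,0,0],[0,0,0],[0,0,0],[0,0,0],[0,0,0],[0,0,0]],"hand":[-1,-1,-1,-1,-1,-1,-1,-1,-1,-1]}'
python3 f.py w14; python3 -c "
from workcell import bot
o=bot.get_obs();print(o['ee_pos'],o['tcp_rot'])"
```

```text
time: 33.65
ee_pos: [0.6122, -0.1439, 0.1626]
tcp_rot: [-179.9, 0.2, 24.5]
wrist_force: [-1.1, 0.4, -1.1]
opening: 0.0234
[-1.14 -0.03 -0.34 -0.64] mean [-0.54  0.23 -1.15] pos [ 0.61164 -0.1414   0.16333]
[ 0.61145404 -0.13899585  0.16469652] [-1.79904176e+02  1.08477935e-01  2.47473694e+01]
```

View pics/w14.png

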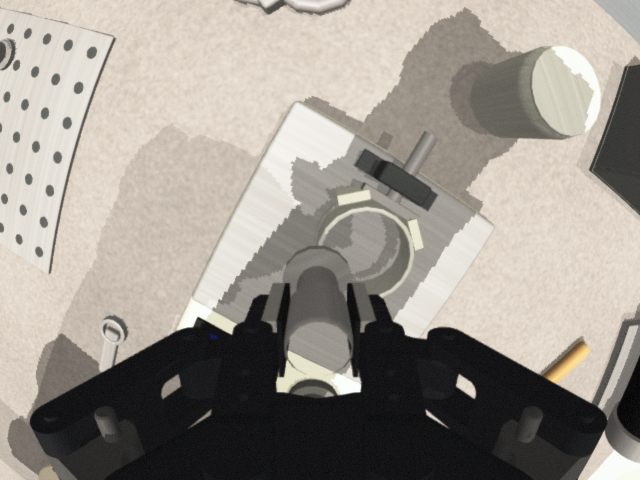

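```bash
python3 -m jog '{"delta_pos":[[0.05,-0.1,0],[0.08,-0.2,0],[0.08,-0.2,0],[0.034,-0.048,0],[0,0,-0.2],[0,0,-0.2],[0,0,-0.16],[0,0,0],[0,0,0],[0,0,0]],"turn":[[0,0,0],[0,0,0],[0,0,0],[0,0,0],[0,0,0],[0,0,0],[0,0,0],[0,0,0],[0,0,0],[0,0,0]],"hand":[-1,-1,-1,-1,-1,-1,-1,-1,-1,-1]}'
python3 f.py w15
python3 - <<'E'
from workcell import bot,camera
import cv2
o=bot.get_obs();print(o['ee_pos'],o['tcp_rot'])
c=camera("scene");cv2.imwrite("pics/s15.png",cv2.resize(c["frame"][150:310,200:360],None,fx=3.7,fy=3.7)[:,:,::-1])
E
```

```text
time: 34.85
ee_pos: [0.6243, -0.1671, 0.1382]
tcp_rot: [180.0, 0.0, 24.7]
wrist_force: [-0.3, 0.3, -0.8]
opening: 0.0233
[-0.34  0.32  0.32  0.28] mean [ 0.14 -0.14 -1.  ] pos [ 0.62441 -0.1671   0.13822]
[ 0.6243807  -0.16716354  0.1381111 ] [1.79997890e+02 4.76106445e-03 2.47267292e+01]
```

View pics/w15.png

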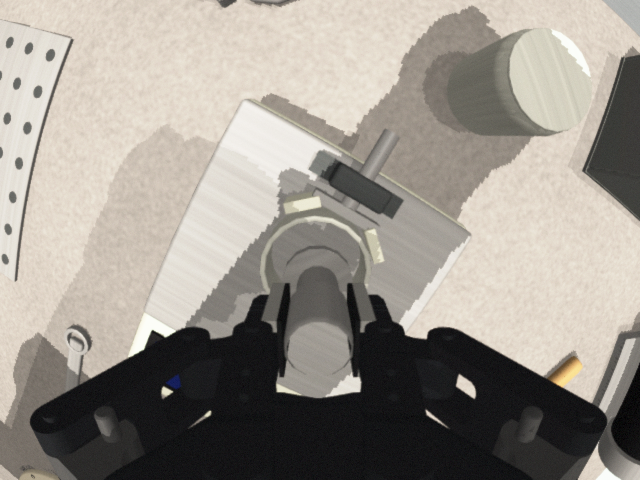

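View pics/s15.png

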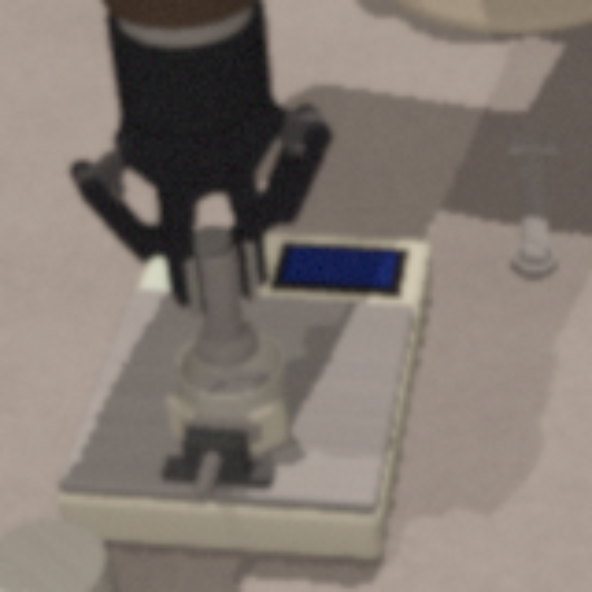

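The views show the tail upright just above the dish: rim far edge at (316,217), flange far edge at (319,247). I'll compare the two centres.

Run:
```python
from h import *
c=load("w15");ee,rot=c["ee"],c["rot"];T=Rot.from_euler("xyz",rot,degrees=True).as_matrix()
def t(u,v,z): return (T.T@(wray(c,ee,rot,u,v,z)-ee))
r=t(316,217,.092);l=t(261,265,.092);rr=t(370,265,.092)
print("rim far",r.round(4),"centre x",r[0]-.0305,"sides",l.round(4),rr.round(4),"yc",(l[1]+rr[1])/2)
for z in(.102,.105,.108):
    f=t(319,247,z);print("flange far",f.round(4),"cx",f[0]-.0175,t(285,272,z).round(4),t(356,272,z).round(4))
cv2.imwrite("pics/z15.png",cv2.resize(c["frame"][190:340,230:400],None,fx=4.5,fy=4,interpolation=2)[:,:,::-1])
```

```text
rim far [ 0.0285 -0.0005  0.0462] centre x -0.00201820417025389 sides [ 0.0022 -0.0303  0.0462] [0.0022 0.0286 0.0462] yc -0.0008317856417962878
flange far [0.0152 0.001  0.0362] cx -0.002324232753405495 [ 0.0018 -0.0164  0.0362] [0.0018 0.02   0.0362]
flange far [0.016  0.001  0.0332] cx -0.0014701790835393233 [ 0.0029 -0.0161  0.0332] [0.0029 0.0197 0.0332]
flange far [0.0169 0.001  0.0302] cx -0.000616125413673254 [ 0.004  -0.0158  0.0302] [0.004  0.0194 0.0302]
```

View pics/z15.png

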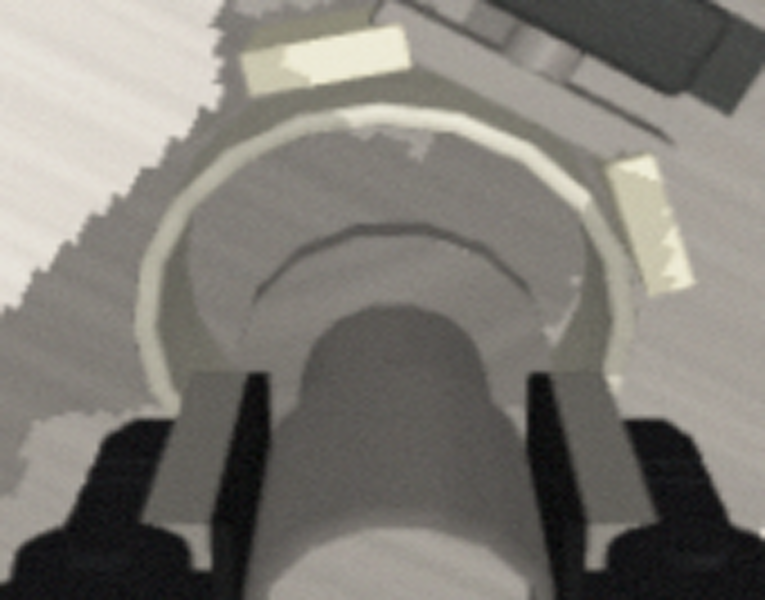

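```bash
python3 -m jog '{"delta_pos":[[-0.016,0.036,0],[0,0,-0.1],[0,0,-0.15],[0,0,-0.15],[0,0,-0.15],[0,0,-0.1],[0,0,-0.05],[0,0,-0.03],[0,0,0],[0,0,0]],"turn":[[0,0,0],[0,0,0],[0,0,0],[0,0,0],[0,0,0],[0,0,0],[0,0,0],[0,0,0],[0,0,0],[0,0,0]],"hand":[-1,-1,-1,-1,-1,-1,-1,-1,-1,-1]}'
python3 f.py
```

```text
time: 36.1
ee_pos: [0.6236, -0.1654, 0.1015]
tcp_rot: [-180.0, 0.0, 24.7]
wrist_force: [1.0, -0.0, -1.8]
opening: 0.0234
[ 0.95  0.29  0.37 -0.94] mean [ 0.17 -0.21 -1.59] pos [ 0.62357 -0.16538  0.10153]
```

```bash
python3 -m jog '{"delta_pos":[[0,0,-0.01],[0,0,-0.01],[0,0,0],[0,0,0],[0,0,0],[0,0,0],[0,0,0],[0,0,0],[0,0,0],[0,0,0]],"turn":[[0,0,0],[0,0,0],[0,0,0],[0,0,0],[0,0,0],[0,0,0],[0,0,0],[0,0,0],[0,0,0],[0,0,0]],"hand":[-1,-1,-1,-1,-1,-1,-1,-1,-1,-1]}'
python3 f.py
```

```text
time: 37.3
ee_pos: [0.6234, -0.1653, 0.1002]
tcp_rot: [-180.0, 0.0, 24.7]
wrist_force: [0.1, -1.2, -1.0]
opening: 0.0237
[ 0.08  0.37 -0.54 -0.16] mean [-0.06 -0.17 -1.27] pos [ 0.62342 -0.16535  0.1002 ]
```

```bash
python3 -m jog '{"delta_pos":[[0,0,-0.01],[0,0,-0.01],[0,0,0],[0,0,0],[0,0,0],[0,0,0],[0,0,0],[0,0,0],[0,0,0],[0,0,0]],"turn":[[0,0,0],[0,0,0],[0,0,0],[0,0,0],[0,0,0],[0,0,0],[0,0,0],[0,0,0],[0,0,0],[0,0,0]],"hand":[-1,-1,-1,-1,-1,-1,-1,-1,-1,-1]}'
python3 f.py
```

```text
time: 38.5
ee_pos: [0.6234, -0.1653, 0.0992]
tcp_rot: [-180.0, 0.0, 24.7]
wrist_force: [0.7, -0.1, -0.4]
opening: 0.0234
[ 0.74  0.77 -0.03 -0.1 ] mean [ 0.34 -0.22 -1.05] pos [ 0.62342 -0.16534  0.09919]
```

```bash
python3 -m jog '{"delta_pos":[[0,0,-0.01],[0,0,0],[0,0,0],[0,0,0],[0,0,0],[0,0,0],[0,0,0],[0,0,0],[0,0,0],[0,0,0]],"turn":[[0,0,0],[0,0,0],[0,0,0],[0,0,0],[0,0,0],[0,0,0],[0,0,0],[0,0,0],[0,0,0],[0,0,0]],"hand":[-1,-1,-1,-1,-1,-1,-1,-1,-1,-1]}'
python3 f.py
```

```text
time: 39.7
ee_pos: [0.6234, -0.1654, 0.0987]
tcp_rot: [-180.0, 0.0, 24.7]
wrist_force: [-0.3, -0.8, -0.7]
opening: 0.0235
[-0.31  0.41  0.66 -0.28] mean [ 0.12  0.17 -1.25] pos [ 0.62342 -0.16535  0.09869]
```

```bash
python3 -m jog '{"delta_pos":[[0,0,-0.01],[0,0,-0.01],[0,0,0],[0,0,0],[0,0,0],[0,0,0],[0,0,0],[0,0,0],[0,0,0],[0,0,0]],"turn":[[0,0,0],[0,0,0],[0,0,0],[0,0,0],[0,0,0],[0,0,0],[0,0,0],[0,0,0],[0,0,0],[0,0,0]],"hand":[-1,-1,-1,-1,-1,-1,-1,-1,-1,-1]}'
python3 f.py w16
```

```text
time: 40.9
ee_pos: [0.6234, -0.1654, 0.0977]
tcp_rot: [-180.0, 0.0, 24.7]
wrist_force: [0.3, 0.9, -0.3]
opening: 0.0238
[ 0.28  0.77 -0.04  0.69] mean [ 0.43 -0.08 -1.11] pos [ 0.62343 -0.16535  0.09771]
```

View pics/w16.png

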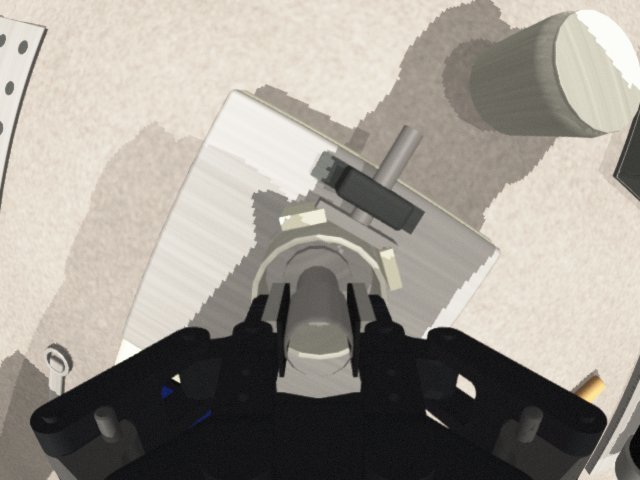

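```bash
python3 -m jog '{"delta_pos":[[0,0,-0.01],[0,0,-0.01],[0,0,0],[0,0,0],[0,0,0],[0,0,0],[0,0,0],[0,0,0],[0,0,0],[0,0,0]],"turn":[[0,0,0],[0,0,0],[0,0,0],[0,0,0],[0,0,0],[0,0,0],[0,0,0],[0,0,0],[0,0,0],[0,0,0]],"hand":[-1,-1,-1,-1,-1,-1,-1,-1,-1,-1]}'
python3 f.py
```

```text
time: 42.1
ee_pos: [0.6235, -0.1653, 0.0968]
tcp_rot: [-180.0, 0.0, 24.7]
wrist_force: [-0.7, 0.5, 1.1]
opening: 0.024
[-0.72 -0.38 -0.57 -0.42] mean [-0.52  0.65  1.46] pos [ 0.62346 -0.16536  0.09675]
```

It has touched down, with Fz going from −1.2 to +1.5 N. I'll release and retreat straight up.

```bash
python3 -m jog '{"delta_pos":[[0,0,0],[0,0,0],[0,0,0],[0,0,0],[0,0,0],[0,0,0.2],[0,0,0.5],[0,0,0.8],[0,0,0.8],[0,0,0]],"turn":[[0,0,0],[0,0,0],[0,0,0],[0,0,0],[0,0,0],[0,0,0],[0,0,0],[0,0,0],[0,0,0],[0,0,0]],"hand":[-0.2,0,0.3,0.6,0.8,1,1,1,1,1]}'
python3 f.py w17
python3 - <<'E'
from h import *
from workcell import bot,camera
for n in("top","scene"):
    c=camera(n);np.savez(n[0]+"17.npz",**c)
    f=c["frame"];f=f[180:310,340:450] if n=="top" else f[150:310,200:360]
    cv2.imwrite(f"pics/{n}17.png",cv2.resize(f,None,fx=3.7,fy=3.7)[:,:,::-1])
E
```

```text
time: 43.3
ee_pos: [0.6249, -0.1657, 0.2192]
tcp_rot: [179.7, -0.4, 24.7]
wrist_force: [0.0, -0.2, 0.3]
opening: 0.0855
[0.01 0.74 0.24 0.88] mean [ 0.47  0.06 -0.55] pos [ 0.62425 -0.16557  0.2152 ]
```

View pics/w17.png

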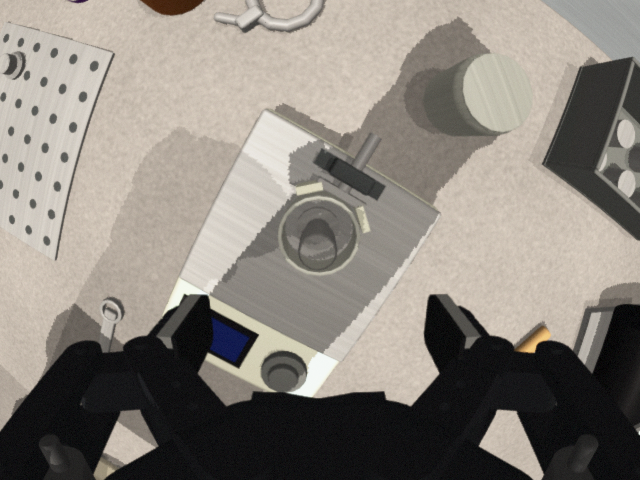

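View pics/scene17.png

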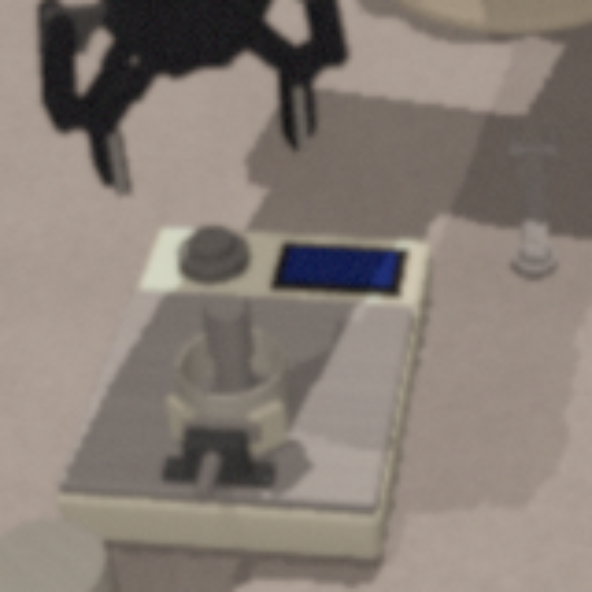

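The tail stands upright in the dish (wrist view about (318,240)), the dish touches the vee, the key is up and the hand is clear. One last numeric check.

Run:
```python
from h import *
c=load("w17");ee,rot=c["ee"],c["rot"]
cv2.imwrite("pics/z17.png",cv2.resize(c["frame"][160:290,250:390],None,fx=5.5,fy=4.5,interpolation=2)[:,:,::-1])
for n in("t17","s17"):
    c=load(n);P=cloud(c);X,Y,Z=[P[...,i] for i in range(3)];ok=c["range_z"]>0
    m=ok&(np.hypot(X-.62,Y+.166)<.038)&(Z>.084)&(Z<.098);q=P[m]
    print(n,"rim",cv2.minEnclosingCircle((q[:,:2]*1000).astype(np.float32)),np.percentile(Z[m],95))
    m=ok&(np.hypot(X-.62,Y+.166)<.03)&(Z>.115)&(Z<.15);q=P[m];r=q.mean(0) if len(q) else 0;print("tail",len(q),r,np.percentile(Z[m],95),q.min(0)[:2],q.max(0)[:2])
    m=ok&(np.hypot(X-.4745,Y+.197)<.012)&(Z<.1);print("key z",np.median(Z[m]),np.percentile(Z[m],90))
```

```text
t17 rim ((626.1544189453125, -153.10671997070312), 26.253259658813477) 0.09298151923198435
tail 4 [ 0.62560713 -0.15470659  0.12388789] 0.12955170074349767 [ 0.62272702 -0.15537406] [ 0.62791697 -0.154194  ]
  return _methods._mean(a, axis=axis, dtype=dtype,
  ret = ret.dtype.type(ret / rcount)
Traceback (most recent call last):
IndexError: index -1 is out of bounds for axis 0 with size 0
```

View pics/z17.png

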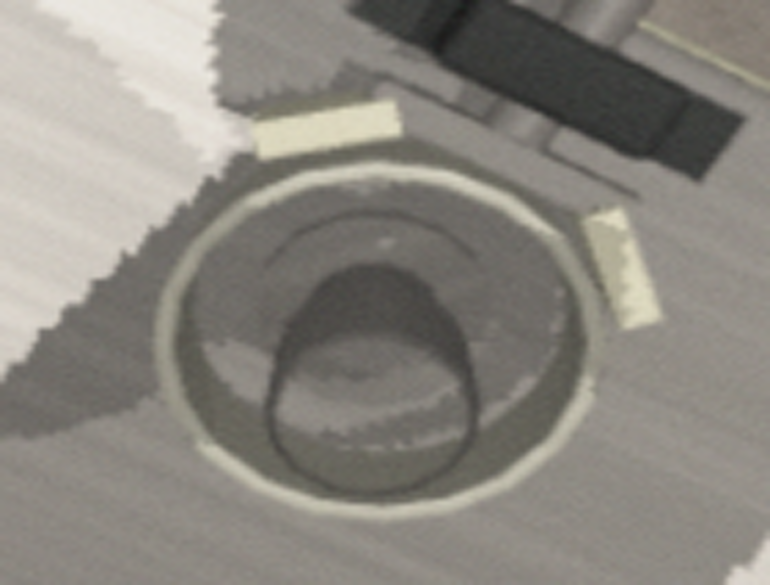

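Run:
```python
from h import *
c=load("w17");ee,rot=c["ee"],c["rot"]
th=np.radians(-5.4); ex=np.array([np.cos(th),np.sin(th)]); ey=np.array([-np.sin(th),np.cos(th)])
g=lambda x,y,z:wray(c,ee,rot,250+x/5.5-.4,160+y/4.5-.4,z)
def s(n,p): print(n,p.round(4),(p[:2]@ex).round(4),(p[:2]@ey).round(4))
E=[g(380,164,.092),g(380,518,.092),g(157,340,.092),g(605,340,.092)]
s("rim",(E[0]+E[1])/2);s("rim2",(E[2]+E[3])/2);print(np.linalg.norm(E[0]-E[1]),np.linalg.norm(E[2]-E[3]))
s("tailtop",g(374,411,.132)); print("ring d",np.linalg.norm(g(270,411,.132)-g(478,411,.132)))
f=g(370,213,.068);s("flange far",f);s("flange ctr",f-.0175*np.array([np.cos(np.radians(24.7)),np.sin(np.radians(24.7)),0]))
a,b=g(327,130,.081),g(623,270,.081);s("cheek mid",(a+b)/2)
c=load("s17");P=cloud(c);X,Y,Z=[P[...,i] for i in range(3)]
m=(c["range_z"]>0)&(np.hypot(X-.4745,Y+.197)<.02)&(Z<.1);print("key z",np.percentile(Z[m],[50,90]))
```

```text
rim [ 0.6233 -0.1666  0.092 ] 0.6362 -0.1072
rim2 [ 0.6243 -0.1664  0.092 ] 0.6372 -0.1069
0.059395717000379294 0.05960661899969176
tailtop [ 0.6237 -0.1656  0.132 ] 0.6366 -0.1062
ring d 0.023659268768351074
flange far [ 0.6388 -0.158   0.068 ] 0.6509 -0.0972
flange ctr [ 0.6229 -0.1653  0.068 ] 0.6357 -0.106
cheek mid [ 0.6489 -0.1693  0.081 ] 0.6619 -0.1075
key z [0.05624655 0.06352334]
```

Everything agrees, so I'm handing in.

```bash
python3 -c "
from workcell import ticket
print(ticket.job_done())"
```

```text
the job is handed in; nothing more can be done
None
```

The job is handed in at about 43.5 s of the 72 s allowed; no verdict was reported.

**What I did**
- **Dish:** I set it on the pan and slid it back with closed fingers in 0.5 mm steps. It met one cheek first, so I nudged it about 0.8 mm sideways to seat on both. The last push read about 4.9 N at the wrist, and no settled reading went higher.
- **Tare key:** I pressed it until it stopped moving, at about 10 N, and held it for more than a second before releasing. The task said about 5 N for fully down. The extra came from pressing slightly past the end stop, well under the 25 N limit.
- **Hose tail:** I lowered it into the dish until I felt it touch (about 2.7 N), then opened the fingers and lifted straight up.

**Last checks from the wrist and scene pictures**
- **Dish in the vee:** its axis is within about 0.5 mm of the vee's centre line, and by my estimate about 54 mm in front of the stop's origin.
- **Tail:** it is upright and about 1.3 mm from the dish axis.
- **Key:** its top is back at about 63.5 mm, so it is up.
- **Clear of everything:** the gripper is open and well above the scale. The bystanders in these views look undisturbed, but I did not measure them.

**What did not go to plan**
- **First move to the dish:** it stopped short because joint 6 hit its range limit. I changed the tool angle to get round it.
- **Touchdown height:** the tail touched about 3 mm lower than I had calculated.
- **Final top-camera check:** the arm blocked the view and gave unusable numbers, so I relied on the wrist and scene cameras.

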